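# Take the pile of blanks apart and load the tack-up nests

### The arm

A 7-joint arm with a two-finger parallel gripper is mounted at the origin on a cart in front of the work surface, level with it; the furniture and walls round the work are solid. World frame = base frame: x ahead of the robot, y to its left, z up, the work surface at z = 0. Lengths are in m, angles in rad, forces in N, time in s.
With the tool pointing down it reaches from about 0.4 to 0.9 m from the base axis. Payload 5.5 kg.
Tool frame: the origin (TCP) lies midway between the tips of the shut fingers; the grasp point (between the pads) lies grip_depth behind it (grip_depth is the distance from the TCP to the grasp point, in m); y points along the fingers, x is the direction in which the jaws open and shut, and the axes are right-handed (so a half turn about y gives the same grasp; the last joint's range is limited). The gripper opens to 92 mm and grips with 3 to 60 N. Pads are 19 mm wide; open, the fingers measure 130 mm over their backs; the gripper's body (75 mm by 190 mm) begins 47 mm behind the grasp point.
Start: joints at [1.527, 0.501, -0.427, 1.55, 0.221, 1.138, -0.21], TCP at [0.196, -0.62, 0.227] pointing down, gripper open.
Joint ranges: [-2.88, 2.88], [-0.31, 2.03], [-1.54, 1.56], [0.2, 2.42], [-1.41, 4.55], [0.19, 2.02], [-2.57, 2.57]. Speed limits (rad/s): [2.57, 2.57, 3.14, 3.14, 3.14, 3.14, 3.14].

### API

Orientations are given as a rotation vector (axis times angle).
In Python, from rig import read_state, read_camera, get_calibration, sign_off, grip_depth gives the robot as it stands.
- The arm moves only by the tool servo_tool, never from a script. Its argument "motion" is a list that holds one entry, the list of rows, each a list of 7 numbers: the turn, a rotation vector about the tool's x, y, z each as a share of pi rad, from -1 to 1, then the shift along the tool's x, y, z each as a share of 20 cm, from -1 to 1, then the gripper command: -1 is fully open, 1 is shut, values between are in proportion. In form: [[[wx, wy, wz, tx, ty, tz, fingers], ...]]. A call has 1 to 5 rows; each row is the pose to reach, as a shift and turn from the pose measured when the call began, along the tool's axes at that moment, turning the shorter way round; what a row does not reach only later rows make up. A row lasts 1/12 s, in which the tool goes at most 41.7 mm and 7.16 degrees, less where a joint would pass 70% of its speed; a pose out of reach is approached as far as the arm can. A call with a number of a shift or a turn outside -1 to 1 is refused whole. A call with a gripper value outside its range is refused whole. The fingers move at their own pace and stop on an object; "squeeze" is the grip in N (left out, the last holds). Time passes only in rows, so rows that repeat a pose let the fingers close. It gives the time, the measured TCP pose, the force and the opening at its end, in the units of the state.
- read_state(): the state, without advancing time (a new reading comes with each control period).
- read_camera(name): name is "scene" or "side" or "wrist"; returns the picture (480x640x3 uint8, red, green, blue); there is no depth.
- get_calibration(name): a dict with "vfov" (degrees; the focal length in pixels is half the picture's height over the tangent of half this angle, whatever the lens; pixels are square), "cx", "cy" (the principal point, pixels), "rvec" (rotation vector, rad) and "tvec" (3), from world to camera coordinates, as OpenCV has them; the wrist camera has in their place "hand_eye" (4x4, takes a point from camera to tool coordinates, whose origin is the TCP and whose axes are the tool frame's). Camera axes: x right, y down, z forward; pixel columns grow to the right and rows downward; lengths in m; the calibration is good to about 2 mm. The wrist camera is an equidistant fisheye: a pixel r from the principal point sees the ray r / f radians off the axis. A picture is of the moment at which its call begins: read the wrist's pose just before it. get_calibration takes no time and is no camera call.
- sign_off(): hands the job in, once; it reports no verdict.
The state is a dict: "t": time; "joint_positions": joint angles; "qvel": joint speeds; "effort": joint torques, N m; "eef_pos": TCP position; "tool_rot": TCP orientation; "force": force on the tool from outside, world axes, zero at the start; "wrist_torque": the same for the moment, N m; "grip_width": finger opening in m.
Only numpy, scipy, OpenCV 4.12 (cv2) and the standard library are available. Lean on these libraries where they do the work, as an engineer would, in place of code of your own. Each camera call takes 0.05 s, during which the arm holds its last target.

### The job

The blanks for one post foot are piled up on the bench. Take the pile apart from the top down - first the square tube, then the drilled square plate, then the flat bar and the round-ended lug in either order - and load each blank into the locating nest that is made to its size, lying flat and fully down on the nest's rest buttons between the pins, ready for tacking. Leave the centre punch and the copper strip where they lie.

Things in the scene. Friction and masses are not known exactly. Their poses are not given: they have to be found in the camera images.
- tube_center (a point): square steel tube offcut, rusty brown, 30 x 30 mm section, 60 mm long, lying on the square plate at the top of the pile; 0.14 kg. The point is its centre, half-way up (15 mm above its underside); its y axis runs along the 60 mm length, x across, z up. Grasp across the 30 mm width.
- base_plate_center (a point): square steel plate 60 x 60 x 10 mm with four bolt holes near its corners, plain grey, bridging the flat bar and the lug in the second layer; 0.26 kg. The point is its centre, half-way up (5 mm above its underside); x and y run along its sides, z up.
- flat_bar_center (a point): plain flat bar blank with square ends, dark mill scale, 30 mm wide, 100 mm long, 6 mm thick, lying on the bench under one side of the square plate; 0.14 kg. The point is its centre, half-way up; y runs along its length, x across the width, z up. It lies parallel to the lug, 32 mm clear of it; which of the two is on which side changes.
- lug_center (a point): drilled lug blank, dark steel, 30 mm wide, 74 mm long, 6 mm thick, one end square and the other (its +x end) fully rounded round a 13 mm bolt hole, lying on the bench under the other side of the square plate; 0.09 kg. The point is its centre, half-way up; x runs along its length, y across the width, z up.
- tube_nest_seat (a point): nest for the square tube: fixed grey base 92 x 62 x 8 mm with four round rest buttons and 6 (2 per long side, 46 mm apart; 1 per end) upright bullet-nosed pins, pin tips 24 mm above the bench, 68 x 38 mm clear between pins. Point: middle of the nest at the button tops, 12 mm above the bench, where the blank's underside lies. x along the nest (the blank's length goes along it, either way round), y across.
- plate_nest_seat (a point): nest for the square plate: fixed grey base 92 x 92 x 8 mm with four round rest buttons and 8 (2 per side, 46 mm apart) upright bullet-nosed pins, pin tips 24 mm above the bench, 68 x 68 mm clear between pins. Point: middle of the nest at the button tops, 12 mm above the bench, where the blank's underside lies. x, y along its sides; any quarter turn will do.
- bar_nest_seat (a point): nest for the flat bar, the longest: fixed grey base 132 x 62 x 8 mm with four round rest buttons and 6 (2 per long side, 68 mm apart; 1 per end) upright bullet-nosed pins, pin tips 24 mm above the bench, 108 x 38 mm clear between pins. Point: middle of the nest at the button tops, 12 mm above the bench, where the blank's underside lies. x along the nest (the blank's length goes along it, either way round), y across.
- lug_nest_seat (a point): nest for the lug: fixed grey base 106 x 62 x 8 mm with four round rest buttons and 6 (2 per long side, 52 mm apart; 1 per end) upright bullet-nosed pins, pin tips 24 mm above the bench, 82 x 38 mm clear between pins. Point: middle of the nest at the button tops, 12 mm above the bench, where the blank's underside lies. x along the nest (the blank's length goes along it, either way round), y across.
- copper_strip: bystander: small bent copper strip, 66 x 36 x 9 mm, lying between the pile and the nests; to be left alone. Origin: middle of the underside.
- center_punch: bystander: black centre punch, 111 mm long, 11 mm thick, lying between the nests and the fixed weld jig, whose upright parts reach 0.16 m above the bench; to be left alone. Origin: middle of the underside.
Not all that is in view belongs to the job. Of the things that look like the part that bears base_plate_center, the largest one is meant.

How it is judged:
By the outcome, as a careful person would: the job done as asked, in the order asked, and still so for the second after the job is handed in, with the robot touching nothing.
It also fails if it takes over 114 s, if anything falls off the work surface, if the arm or the gripper's body presses on something with over 40 N, if the wrist force passes 120 N, or if a joint passes its speed limit or range.

## Working session

There is one attempt and no reset: what is moved stays moved. The work goes in short steps, Python scripts to look and compute and a tool call to move; the robot and the scene stay as the last step left them, time stands still between calls to the robot, and variables do not carry over. Pictures are saved under pics/ and viewed, and the job is handed in when it is done.

Besides the shell and the picture viewer there is one more tool, called as name(argument=value, ...) on one line, values as JSON. servo_tool: Moves the arm, as the interface text tells. Its arguments: {"type":"object","properties":{"motion":{"type":"array","items":{"type":"array","items":{"type":"array","items":{"type":"number","minimum":-1,"maximum":1}}}},"squeeze":{"type":"number"}},"required":["motion"]}

```bash
ls; mkdir -p pics; python3 - <<'E'
from rig import *
import cv2
print(read_state()); print(grip_depth)
for n in("scene","side","wrist"):
    print(n,get_calibration(n))
    cv2.imwrite(f"pics/{n}0.png",read_camera(n)[:,:,::-1])
E
```

```text
pics
{'t': 0.0, 'joint_positions': array([ 1.52724665,  0.50185881, -0.42675946,  1.55145078,  0.22083378,
        1.1383262 , -0.21029721]), 'qvel': array([ 0.00046972,  0.00152936, -0.00015638,  0.00141989,  0.00091622,
        0.00020461, -0.00091141]), 'effort': array([ 5.11417238e-04, -5.66580570e+01, -5.81558436e+00, -2.79111046e+01,
       -6.84892223e-02,  3.09121306e-02,  1.55687808e-04]), 'eef_pos': array([ 0.1959872 , -0.61900262,  0.22566838]), 'tool_rot': array([-1.33763888,  0.98143567, -0.97880128]), 'force': array([-0.26412619, -0.06053946, -0.3561747 ]), 'wrist_torque': array([-0.01604122,  0.0143723 ,  0.03715013]), 'grip_width': 0.0918079207997491}
0.0188
scene {'vfov': 42.13323096008363, 'cx': 327.7238994080002, 'cy': 235.04927818455673, 'rvec': array([ 0.92178513, -2.55494297,  1.01787142]), 'tvec': array([0.49822125, 0.28282178, 0.85062113])}
side {'vfov': 43.33138840675853, 'cx': 312.33860441304944, 'cy': 242.02001914041594, 'rvec': array([ 2.67896848, -0.07313043,  0.0368725 ]), 'tvec': array([-0.5822185 ,  0.11122472,  1.03673452])}
wrist {'vfov': 65.70646984690485, 'cx': 314.3600571245879, 'cy': 244.52506177300617, 'hand_eye': array([[ 9.99999997e-01,  1.40458477e-05, -7.71904447e-05,
         8.17268875e-04],
       [ 7.81619749e-05, -2.63726090e-01,  9.64597607e-01,
        -1.59414674e-01],
       [-6.80854312e-06, -9.64597610e-01, -2.63726090e-01,
         7.08923086e-02],
       [ 0.00000000e+00,  0.00000000e+00,  0.00000000e+00,
         1.00000000e+00]])}
```

View pics/scene0.png

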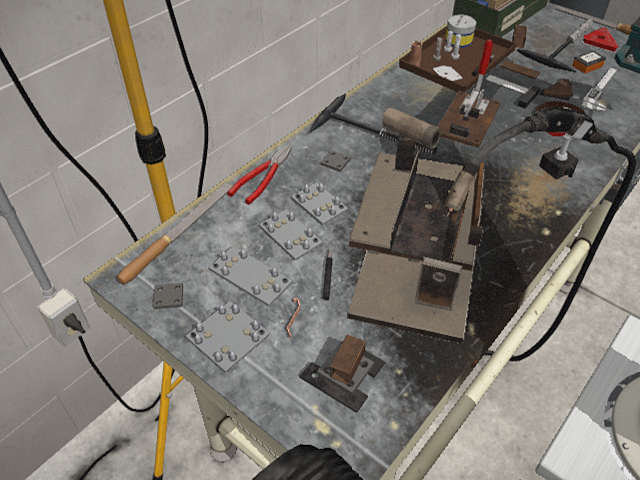

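View pics/side0.png

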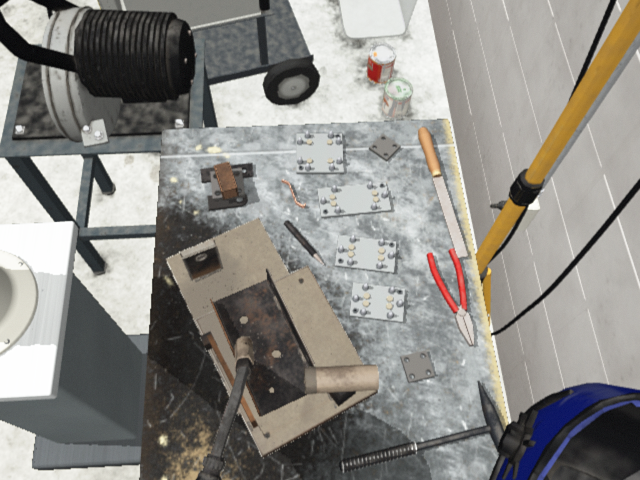

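View pics/wrist0.png

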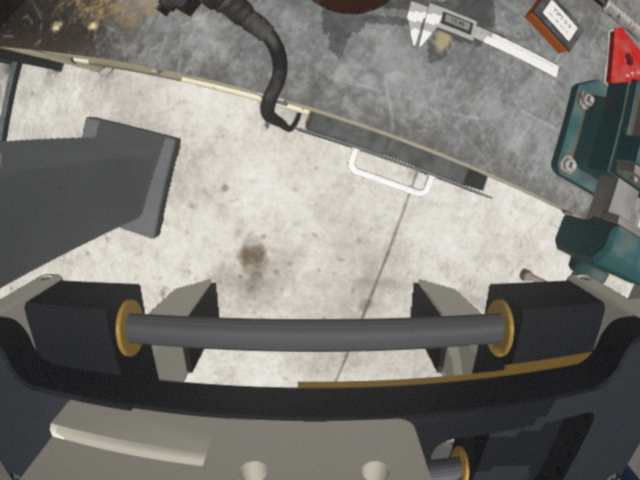

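```bash
cat > h.py <<'E'
import numpy as np, cv2
from scipy.spatial.transform import Rotation as R
from scipy.optimize import least_squares
from rig import *
C={n:get_calibration(n) for n in("scene","side","wrist")}
def K(n):
    c=C[n]; f=240/np.tan(np.radians(c["vfov"]/2)); return np.array([[f,0,c["cx"]],[0,f,c["cy"]],[0,0,1]])
def ray(n,uv,pose=None):
    uv=np.asarray(uv,float); k=K(n); f=k[0,0]
    if n!="wrist":
        Rm=R.from_rotvec(C[n]["rvec"]).as_matrix(); o=-Rm.T@C[n]["tvec"]
        d=np.array([(uv[0]-k[0,2])/f,(uv[1]-k[1,2])/f,1]); d=Rm.T@d
    else:
        p,rv=pose; H=C[n]["hand_eye"]; x=(uv-k[:2,2]); r=np.hypot(*x); th=r/f
        d=np.array([*(x/max(r,1e-9)*np.sin(th)),np.cos(th)])
        Rt=R.from_rotvec(rv).as_matrix(); o=p+Rt@H[:3,3]; d=Rt@H[:3,:3]@d
    return o,d/np.linalg.norm(d)
def onz(n,uv,z,pose=None):
    o,d=ray(n,uv,pose); return o+d*(z-o[2])/d[2]
def tri(rays):
    A=sum(np.eye(3)-np.outer(d,d) for o,d in rays); b=sum((np.eye(3)-np.outer(d,d))@o for o,d in rays)
    x=np.linalg.solve(A,b); return x,[np.linalg.norm((np.eye(3)-np.outer(d,d))@(x-o)) for o,d in rays]
def proj(n,P,pose=None):
    P=np.atleast_2d(P).astype(float); k=K(n)
    if n!="wrist":
        return cv2.projectPoints(P,C[n]["rvec"],C[n]["tvec"],k,None)[0][:,0]
    p,rv=pose; H=C[n]["hand_eye"]; Rt=R.from_rotvec(rv).as_matrix()
    q=((P-p)@Rt-H[:3,3])@H[:3,:3]
    r=np.hypot(q[:,0],q[:,1]); th=np.arctan2(r,q[:,2]); return k[:2,2]+(q[:,:2]/r[:,None])*th[:,None]*k[0,0]
def crop(img,x0,y0,w,h,s,name):
    c=cv2.resize(img[y0:y0+h,x0:x0+w,::-1],None,fx=s,fy=s,interpolation=cv2.INTER_CUBIC); cv2.imwrite(name,c)
def gotool(p,Rm,st=None):
    "row numbers to reach pose"
    st=st or read_state(); R0=R.from_rotvec(st["tool_rot"])
    t=R0.inv().apply(np.asarray(p)-st["eef_pos"])/0.2
    w=(R0.inv()*R.from_matrix(Rm)).as_rotvec()/np.pi
    return np.round(np.r_[w,t],4)
E
python3 - <<'E'
from h import *
s=read_state();print(R.from_rotvec(s["tool_rot"]).as_matrix().round(3))
for n in("scene","side"):print(n,ray(n,(320,240)))
a=cv2.imread("pics/scene0.png")[:,:,::-1];crop(a,170,170,240,180,3.3,"pics/sc1.png");crop(a,280,310,120,110,5,"pics/sc2.png")
a=cv2.imread("pics/side0.png")[:,:,::-1];crop(a,180,120,240,180,3.3,"pics/si1.png");crop(a,190,150,100,70,7,"pics/si2.png")
E
```

```text
[[ 0.302 -0.     0.953]
 [-0.953  0.002  0.302]
 [-0.002 -1.     0.   ]]
scene (array([0.15120588, 0.61248699, 0.80855758]), array([ 0.435844  , -0.52105034, -0.73385731]))
side (array([ 0.5466421 , -0.39480207,  0.98563763]), array([ 0.0510176 ,  0.44647587, -0.89334008]))
```

View pics/sc1.png

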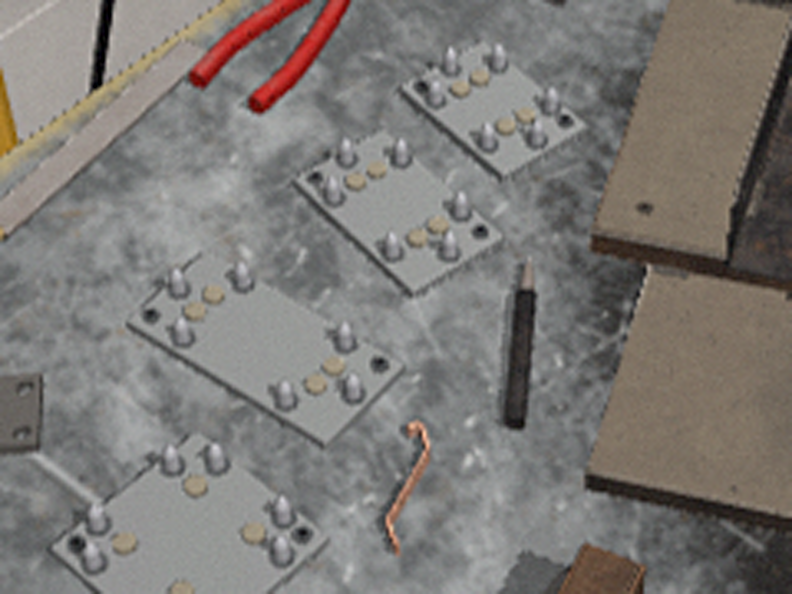

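View pics/sc2.png

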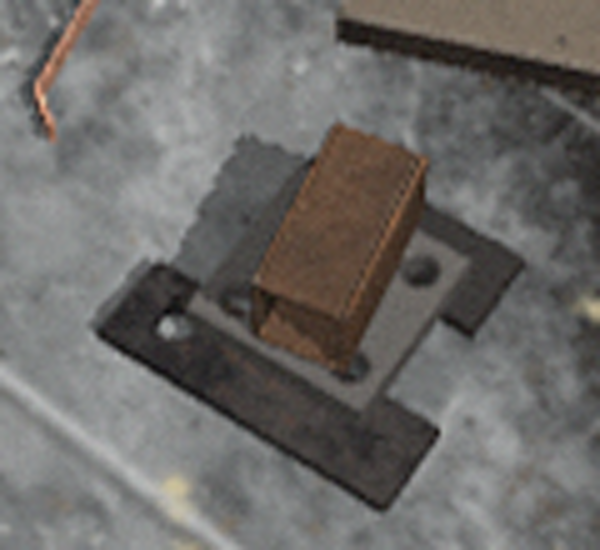

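View pics/si1.png

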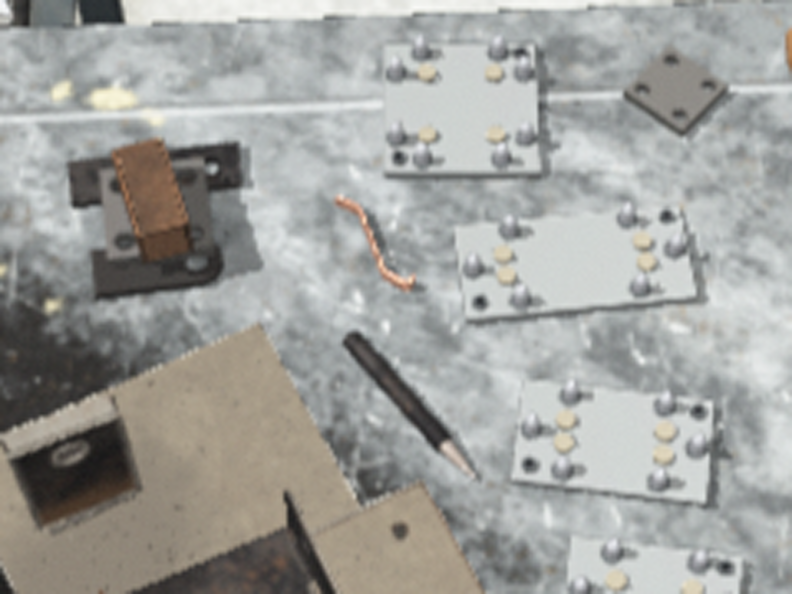

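View pics/si2.png

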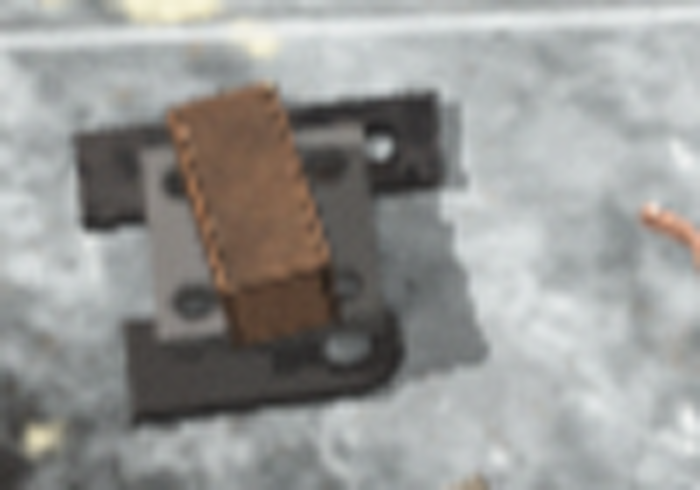

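```bash
python3 - <<'E'
from h import *
np.set_printoptions(precision=4,suppress=True)
def S(n,pts,z):
    o=[]
    for u,v in pts:
        if n=="side": q=(180+u/3.3,120+v/3.3)
        elif n=="side2": q=(190+u/7,150+v/7)
        elif n=="scene2": q=(280+u/5,310+v/5)
        else: q=(170+u/3.3,170+v/3.3)
        o.append(onz(n[:5].replace("side2","side"),q,z))
    return np.array(o)
N={"plate":[("side",[(385,45),(535,42),(543,172),(385,172)])],
"bar":[("side",[(455,226),(685,205),(700,298),(467,318)]),("scene",[(203,250),(403,367),(323,443),(128,323)])],
"lug":[("side",[(525,380),(717,400),(708,502),(513,480)]),("scene",[(383,132),(500,237),(415,293),(293,183)])],
"tube":[("scene",[(485,42),(587,125),(503,178),(402,90)])]}
for k,v in N.items():
    for n,p in v:
        q=S(n,p,.008); print(k,n,q.mean(0)[:2],"len",[np.linalg.norm(q[i]-q[(i+1)%4]).round(4) for i in range(4)],"ang",np.degrees(np.arctan2(*(q[1]-q[0]+q[2]-q[3])[[1,0]])).round(1))
for n,p,z in [("side2",[(168,108),(270,85),(330,268),(222,288)],.046),("scene2",[(335,123),(428,158),(345,315),(257,278)],.046),
  ("side2",[(80,137),(437,93),(440,185),(85,230)],.006),("side2",[(125,325),(133,420),(385,385)],.006),
  ("scene2",[(150,262),(438,433),(380,508),(98,325)],.006)]:
    q=S(n,p,z);print(n,z,q[:,:2].tolist(),q.mean(0)[:2],[np.linalg.norm(q[i]-q[(i+1)%len(q)]).round(4) for i in range(len(q))],np.degrees(np.arctan2(*(q[1]-q[0])[[1,0]])).round(1))
E
```

```text
plate side [0.6147 0.285 ] len [np.float64(0.0904), np.float64(0.0929), np.float64(0.0919), np.float64(0.0905)] ang -2.1
bar side [0.6733 0.1761] len [np.float64(0.1338), np.float64(0.0618), np.float64(0.1322), np.float64(0.0605)] ang 3.0
bar scene [0.6668 0.1787] len [np.float64(0.1332), np.float64(0.06), np.float64(0.1282), np.float64(0.0601)] ang -176.4
lug side [0.6842 0.0629] len [np.float64(0.106), np.float64(0.0618), np.float64(0.105), np.float64(0.061)] ang -9.8
lug scene [0.6769 0.0659] len [np.float64(0.1023), np.float64(0.0589), np.float64(0.1043), np.float64(0.0616)] ang 170.0
tube scene [ 0.6879 -0.0279] len [np.float64(0.0895), np.float64(0.0625), np.float64(0.0899), np.float64(0.062)] ang 169.5
side2 0.046 [[0.41422292175296804, 0.23882713501668812], [0.44105843680567536, 0.24480143399829152], [0.45677310577721403, 0.18725040239631935], [0.42893006456036264, 0.18257504292895682]] [0.4352 0.2134] [np.float64(0.0275), np.float64(0.0597), np.float64(0.0282), np.float64(0.0581)] 12.6
scene2 0.046 [[0.45291486075071147, 0.1901275351284864], [0.42472335901251773, 0.182370258
[... 297 characters left out ...]
, [0.482967073653082, 0.23707760509086712], [0.3867261506041591, 0.227358784332176]] [0.4342 0.2473] [np.float64(0.0984), np.float64(0.0301), np.float64(0.0967), np.float64(0.0302)] 5.7
side2 0.006 [[0.398101436791767, 0.19684780662377227], [0.4007681809981467, 0.16744960831749062], [0.46746589795007804, 0.17482718147372728]] [0.4221 0.1797] [np.float64(0.0295), np.float64(0.0671), np.float64(0.0728)] -84.8
scene2 0.006 [[0.48042407893121397, 0.24178378314539406], [0.3810354149016263, 0.23190085065042604], [0.37958374028335146, 0.2607775387409889], [0.47830866048837734, 0.2675780833635235]] [0.4298 0.2505] [np.float64(0.0999), np.float64(0.0289), np.float64(0.099), np.float64(0.0259)] -174.3
```

```bash
cat >> h.py <<'E'
def Rdown(yaw_deg):
    a=np.radians(yaw_deg); x=[np.cos(a),np.sin(a),0]; y=[0,0,-1]; return np.column_stack([x,y,np.cross(x,y)])
def go(p,yaw):
    s=read_state(); g=gotool(p,Rdown(yaw),s); Rm=R.from_rotvec(s["tool_rot"]).as_matrix()
    d=np.linalg.norm(np.asarray(p)-s["eef_pos"])
    print("row",g.tolist(),"dist %.3f rows %.1f turnrows %.1f"%(d,d/.0417,np.linalg.norm(g[:3])*180/7.16),"t %.2f"%s["t"],"yaw %.1f"%np.degrees(np.arctan2(Rm[1,0],Rm[0,0])),"pos",s["eef_pos"].round(4),"w %.4f"%s["grip_width"])
E
python3 - <<'E'
from h import *
go((.45,.1,.35),-72.4)
for uv in [(345,380),(378,370),(305,380),(290,232),(225,222),(425,215+0),(283,277)]:
    print(uv,onz("side",uv,.0)[:2].round(3),onz("side",uv,.1)[:2].round(3),onz("side",uv,.16)[:2].round(3))
E
```

```text
row [-0.0, -0.0001, -0.0005, -3.0452, -0.6157, 2.2963] dist 0.773 rows 18.5 turnrows 0.0 t 0.15 yaw -72.4 pos [ 0.1961 -0.6191  0.2259] w 0.0921
(345, 380) [ 0.628 -0.16 ] [ 0.619 -0.184] [ 0.614 -0.198]
(378, 370) [ 0.683 -0.147] [ 0.669 -0.172] [ 0.661 -0.187]
(305, 380) [ 0.562 -0.157] [ 0.561 -0.181] [ 0.56  -0.195]
(290, 232) [0.549 0.117] [0.549 0.065] [0.549 0.034]
(225, 222) [0.43  0.144] [0.442 0.089] [0.449 0.056]
(425, 215) [0.802 0.14 ] [0.776 0.086] [0.761 0.053]
(283, 277) [0.533 0.028] [ 0.534 -0.015] [ 0.535 -0.041]
```

servo_tool(motion=[[[0,0,0,-0.76,-0.3,0.57,-1],[0,0,0,-0.76,-0.3,0.57,-1],[0,0,0,-0.76,-0.3,0.57,-1],[0,0,0,-0.76,-0.3,0.57,-1],[0,0,0,-0.76,-0.3,0.57,-1]]])

```text
t: 0.57
eef_pos: [0.2601, -0.4368, 0.2866]
tool_rot: [-1.338, 0.98, -0.977]
force: [1.7, -0.3, 0.1]
grip_width: 0.0918
```

servo_tool(motion=[[[0,0,0,-0.79,-0.16,0.6,-1],[0,0,0,-0.79,-0.16,0.6,-1],[0,0,0,-0.79,-0.16,0.6,-1],[0,0,0,-0.79,-0.16,0.6,-1],[0,0,0,-0.79,-0.16,0.6,-1]]])

```text
t: 0.98
eef_pos: [0.3268, -0.2472, 0.3192]
tool_rot: [-1.339, 0.979, -0.977]
force: [0.6, -0.4, 1.0]
grip_width: 0.0915
```

servo_tool(motion=[[[0,0,0,-0.79,-0.16,0.6,-1],[0,0,0,-0.79,-0.16,0.6,-1],[0,0,0,-0.79,-0.16,0.6,-1],[0,0,0,-0.79,-0.16,0.6,-1],[0,0,0,-0.79,-0.16,0.6,-1]]])

```text
t: 1.4
eef_pos: [0.3932, -0.0574, 0.3519]
tool_rot: [-1.34, 0.978, -0.977]
force: [-0.0, -1.6, -0.1]
grip_width: 0.0919
```

```bash
python3 - <<'E'
from h import *
go((.45,.1,.35),-72.4); print(read_state()["joint_positions"].round(2))
E
```

```text
row [0.0001, 0.0012, -0.0001, -0.6625, 0.0094, 0.511] dist 0.167 rows 4.0 turnrows 0.0 t 1.40 yaw -72.2 pos [ 0.3932 -0.0574  0.3519] w 0.0919
[ 1.13 -0.14 -0.94  1.94 -0.12  1.29 -1.03]
```

servo_tool(motion=[[[0,0,0,-0.66,0,0.51,-1],[0,0,0,-0.66,0,0.51,-1],[0,0,0,-0.66,0,0.51,-1],[0,0,0,-0.66,0,0.51,-1],[0,0,0,-0.66,0,0.51,-1]]])

```text
t: 1.82
eef_pos: [0.4507, 0.1065, 0.3522]
tool_rot: [-1.337, 0.975, -0.968]
force: [-0.1, 0.7, -0.3]
grip_width: 0.0915
```

```bash
python3 - <<'E'
from h import *
go((.45,.1,.35),-72.4); s=read_state();print(s["joint_positions"].round(2),abs(s["qvel"]).max()); im=read_camera("wrist"); crop(im,0,0,640,480,1.25,"pics/w1.png");np.savez("w1.npz",im=im,p=s["eef_pos"],r=s["tool_rot"])
E
```

```text
row [-0.0008, 0.0033, -0.0022, 0.0299, 0.0105, -0.0138] dist 0.007 rows 0.2 turnrows 0.1 t 1.82 yaw -71.8 pos [0.4507 0.1065 0.3522] w 0.0915
[ 0.91  0.14 -1.28  1.81  0.13  1.29 -1.66] 0.164412060727881
```

View pics/w1.png

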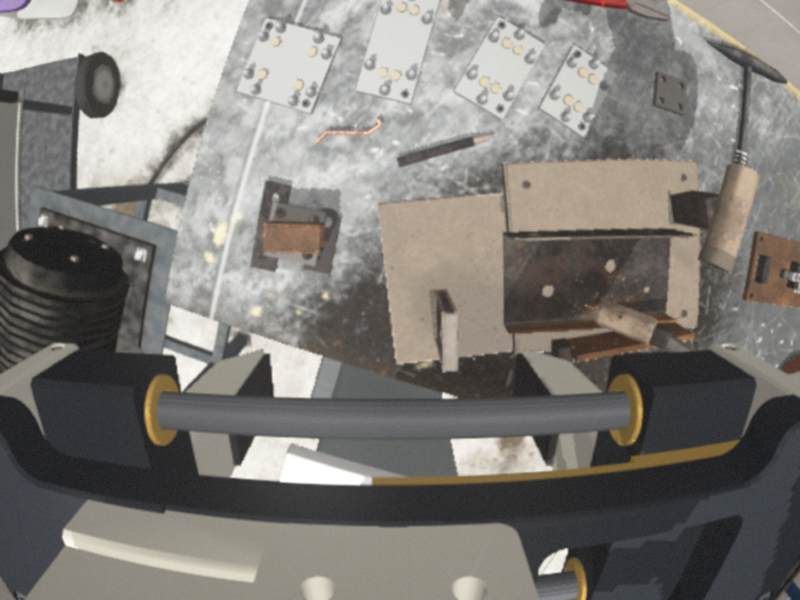

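servo_tool(motion=[[[0,0,0,0,0.4,0.5,-1],[0,0,0,0,0.4,0.5,-1],[0,0,0,0,0.4,0.5,-1],[0,0,0,0,0.4,0.5,-1],[0,0,0,0,0.4,0.5,-1]]])

```text
t: 2.28
eef_pos: [0.5443, 0.1353, 0.2685]
tool_rot: [-1.343, 0.979, -0.962]
force: [-0.7, -0.3, -0.7]
grip_width: 0.0916
```

```bash
python3 - <<'E'
from h import *
s=read_state();print(s["t"],s["eef_pos"],s["joint_positions"].round(2),abs(s["qvel"]).max()); im=read_camera("wrist"); crop(im,0,0,640,320,1.25,"pics/w2.png");np.savez("w2.npz",im=im,p=s["eef_pos"],r=s["tool_rot"])
crop(im,150,0,200,150,4,"pics/w2a.png");crop(im,300,0,200,150,4,"pics/w2b.png")
im=np.load("w1.npz")["im"];crop(im,180,0,160,110,5,"pics/w1a.png");crop(im,340,0,160,110,5,"pics/w1b.png");crop(im,190,130,100,100,6,"pics/w1c.png")
E
```

```text
2.2833 [0.54434047 0.1353449  0.26853934] [ 0.54  0.49 -1.11  1.71  0.45  1.24 -1.92] 0.09298978260387643
```

View pics/w2.png

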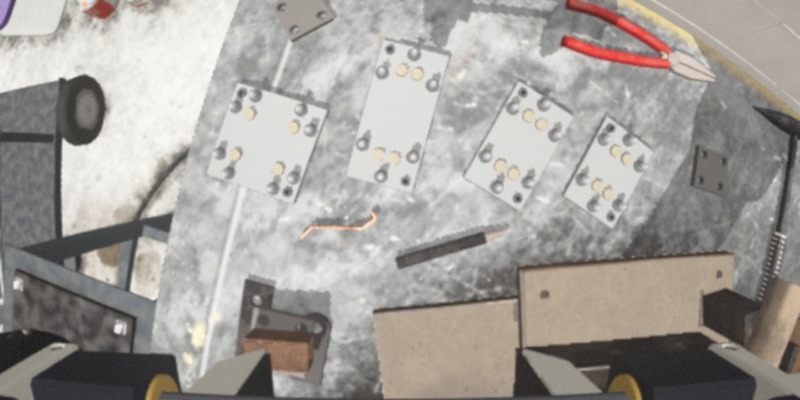

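View pics/w1a.png

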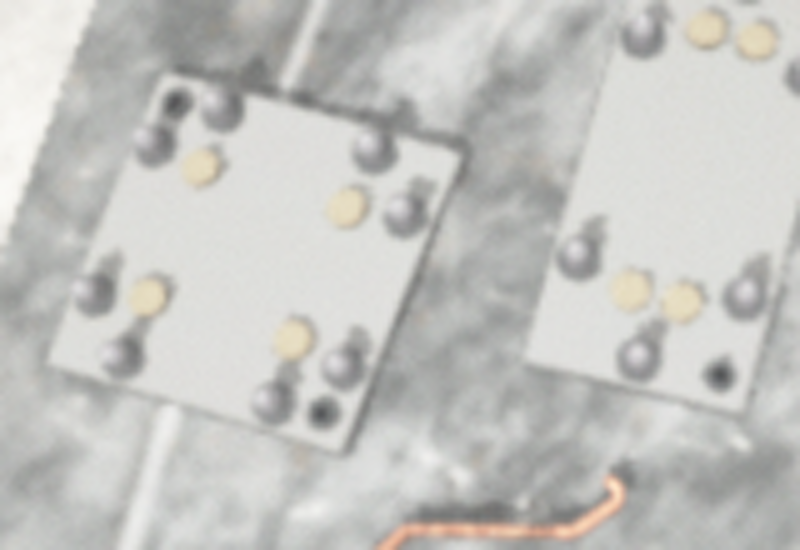

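View pics/w1b.png

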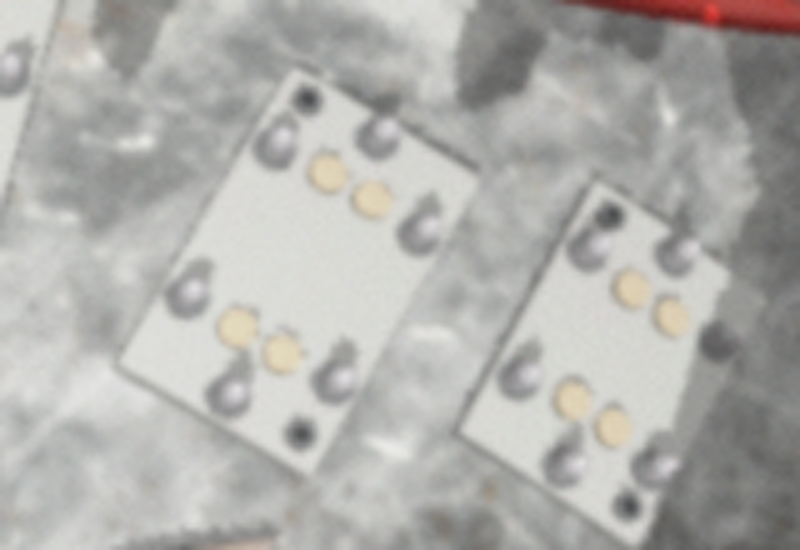

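View pics/w1c.png

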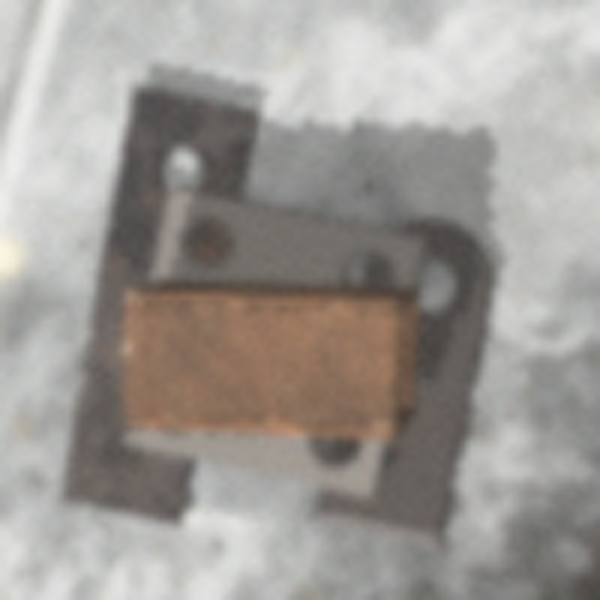

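View pics/w2a.png

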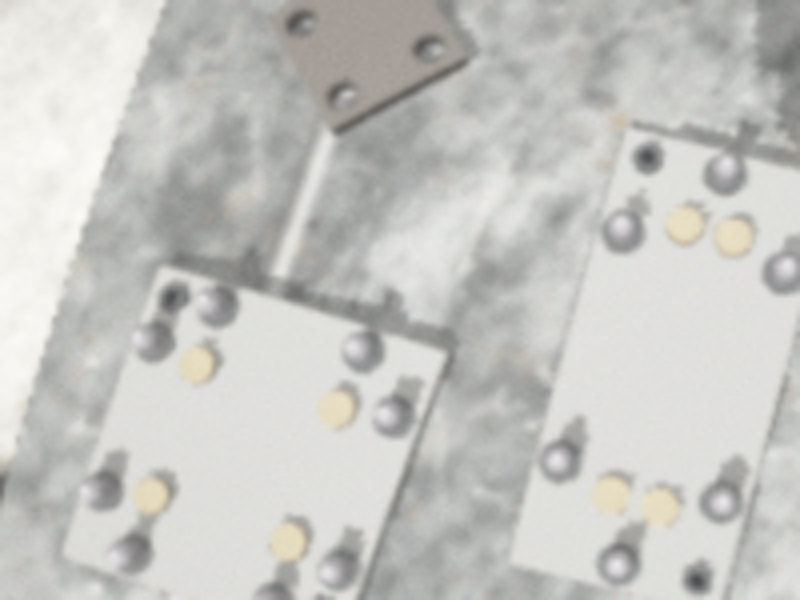

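View pics/w2b.png

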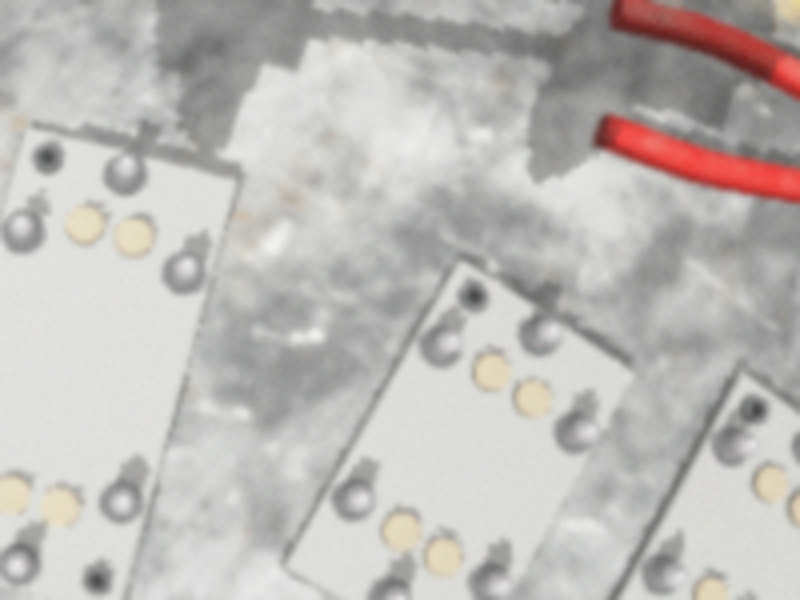

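```bash
cat > btn.py <<'E'
from h import *
np.set_printoptions(precision=4,suppress=True)
cents={"plate":(.612,.285),"bar":(.670,.177),"lug":(.681,.064),"tube":(.688,-.028)}
def buttons(im):
    hsv=cv2.cvtColor(im,cv2.COLOR_RGB2HSV); m=((hsv[...,0]>15)&(hsv[...,0]<30)&(hsv[...,1]>40)&(hsv[...,2]>150)).astype(np.uint8)
    n,l,st,c=cv2.connectedComponentsWithStats(m)
    w=im.astype(float); out=[]
    for i in range(1,n):
        if 8<=st[i,4]<200: out.append(c[i])
    return np.array(out)
if __name__=="__main__":
    P={}
    V=[]
    for n,f in(("wrist","w1.npz"),("wrist","w2.npz"),("side","pics/side0.png"),("scene","pics/scene0.png")):
        if n=="wrist": d=np.load(f); im=d["im"]; pose=(d["p"],d["r"])
        else: im=cv2.imread(f)[:,:,::-1].copy(); pose=None
        b=buttons(im); q=np.array([onz(n,x,.012,pose) for x in b])[:,:2]
        for k,c in cents.items():
            s=np.hypot(*(q-c).T)<.045
            print(f,k,s.sum(),(q[s].mean(0)))
            V.append((f,n,pose,k,b[s],q[s]))
    # w1/w2 tri
    for k in cents:
        a=[v for v in V if v[3]==k]
        for i,j in((0,1),(2,3),(0,2),(1,3)):
            A,B=a[i],a[j]; X=[]
            off=A[5].mean(0)-B[5].mean(0) if len(A[5])==len(B[5]) else 0
            for x,qx in zip(A[4],A[5]):
                m=np.argmin(np.hypot(*(B[5]+off-qx).T)); 
                X.append(tri([ray(A[1],x,A[2]),ray(B[1],B[4][m],B[2])])[0])
            X=np.array(X); print(k,A[0],B[0],X.mean(0),"zs",X[:,2].round(3))
            if i==0 and j==1: print(X[:,:2].tolist())
E
python3 btn.py
```

```text
w1.npz plate 4 [0.6105 0.2814]
w1.npz bar 3 [0.6836 0.1724]
w1.npz lug 4 [0.6809 0.0612]
w1.npz tube 4 [ 0.6921 -0.0322]
w2.npz plate 4 [0.6113 0.2822]
w2.npz bar 4 [0.6683 0.173 ]
w2.npz lug 4 [0.6811 0.0613]
w2.npz tube 4 [ 0.692  -0.0319]
pics/side0.png plate 2 [0.6131 0.2842]
pics/side0.png bar 0 [nan nan]
pics/side0.png lug 0 [nan nan]
pics/side0.png tube 0 [nan nan]
pics/scene0.png plate 4 [0.6101 0.2853]
pics/scene0.png bar 4 [0.6677 0.1769]
pics/scene0.png lug 4 [0.6793 0.0637]
pics/scene0.png tube 4 [ 0.6904 -0.0293]
plate w1.npz w2.npz [0.6112 0.2829 0.0081] zs [0.009 0.009 0.012 0.002]
[[0.6324886931510303, 0.30420916971682666], [0.6297750981729414, 0.25917421495722437], [0.5923904278262662, 0.3048277836732283], [0.5901678850800723, 0.2631957232817342]]
plate pics/side0.png pics/scene0.png [0.6123 0.285  0.01  ] zs [0.01 0.01]
plate w1.npz pics/side0.png [0.6099 0.2757 0.0248] zs [ 0.072  0.016  0.017 -0.007]
plate w2.npz pics/scene0.png [0.6117 0.2836 0.0086] zs [0.009 0.008 0.009 0.008]
bar w1.npz w2.npz [0.6794 0.1711 0.0238] zs [0.027 0.026 0.019]
[[0.7031744372567398, 0.18157187520702384], [0.7048140168842524, 0.16811692511656648], [0.6303614866846253, 0.16372105620036934]]btn.py:20: RuntimeWarning: Mean of empty slice.
  print(f,k,s.sum(),(q[s].mean(0)))
  ret = um.true_divide(
btn.py:31: RuntimeWarning: Mean of empty slice.
  X=np.array(X); print(k,A[0],B[0],X.mean(0),"zs",X[:,2].round(3))
  ret = ret.dtype.type(ret / rcount)
Traceback (most recent call last):
  File "btn.py", line 31, in <module>
    X=np.array(X); print(k,A[0],B[0],X.mean(0),"zs",X[:,2].round(3))
                                                    ~^^^^^
IndexError: too many indices for array: array is 1-dimensional, but 2 were indexed
```

```bash
python3 - <<'E'
from btn import *
d=np.load("w2.npz");b=buttons(d["im"]);q=np.array([onz("wrist",x,.012,(d["p"],d["r"])) for x in b])[:,:2]
for k,c in cents.items():
    s=q[np.hypot(*(q-c).T)<.045]; s=s-s.mean(0); print(k,s.tolist())
    if k!="plate":
        u,v=s[s[:,0]>0].mean(0)-s[s[:,0]<0].mean(0); print("  ang",np.degrees(np.arctan2(v,u)))
    else:
        a=[np.degrees(np.arctan2(y,x))%90 for x,y in s]; print(" ang",np.mean(a)-45)
d=np.load("w1.npz");po=(d["p"],d["r"])
f=lambda pts,z:np.array([onz("wrist",(190+u/6,130+v/6),z,po)[:2] for u,v in pts])
for nm,pts,z in(("tube",[(122,290),(412,295),(390,438),(125,432)],.046),("plate",[(172,192),(425,237),(375,497)],.016),("bar",[(135,88),(260,105),(183,522),(65,495)],.006),("lugR",[(445,535),(493,270)],.006)):
    q=f(pts,z);print(nm,q.tolist(),q.mean(0),[np.linalg.norm(q[i]-q[i-1]).round(4) for i in range(len(q))],"a",np.degrees(np.arctan2(*(q[1]-q[0])[::-1])))
go((.453,.133,.2),14)
E
```

```text
plate [[0.02110762838931113, 0.021195430350528288], [0.01836145361142283, -0.023217443904949064], [-0.018874466079486063, 0.02309214316119995], [-0.020594615921248005, -0.02107012960677912]]
 ang -2.9068961473123736
bar [[0.03828042302588763, 0.009146166527685323], [0.039798821000537, -0.004690862815491276], [-0.04039601346313537, 0.00465377488755328], [-0.03768323056328926, -0.009109078599747328]]
  ang 3.2658306288585206
lug [[0.027885210078086642, 0.001963329261969557], [0.025217637789152092, -0.01175052839525953], [-0.025343535908393, 0.011798581495159874], [-0.027759311958845734, -0.0020113823618698873]]
  ang -10.44279273850845
tube [[0.020860058276957028, 0.00334654674004118], [0.01825527359002954, -0.0103922700633294], [-0.018224682962720173, 0.010308753541986466], [-0.020890648904266285, -0.003263030218698247]]
  ang -10.211016007839829
tube [[0.4393277915119056, 0.24502931457673732], [0.4566580977754083, 0.18385028518310423], [0.42593865661399016, 0.17957742719720146], [0.40969466815746036, 0.2361120690422127]] [0.4329 0.2111] [np.float64(0.0309), np.float64(0.0636), np.flo
[... 194 characters left out ...]
4437 0.2061] [np.float64(0.084), np.float64(0.0593), np.float64(0.0605)] a -83.29531319230037
bar [[0.47870182388509713, 0.265422752460591], [0.48303209696677984, 0.23553293300426897], [0.38380053181826557, 0.22618766291945233], [0.3812805288900188, 0.2560130481999915]] [0.4317 0.2458] [np.float64(0.0979), np.float64(0.0302), np.float64(0.0997), np.float64(0.0299)] a -81.75665463459183
lugR [[0.4000142771151815, 0.1652929271146821], [0.4624201989989982, 0.17260994236463245]] [0.4312 0.169 ] [np.float64(0.0628), np.float64(0.0628)] a 6.687324927764997
row [-0.001, -0.4761, -0.0026, -0.1279, 0.3552, -0.4353] dist 0.115 rows 2.8 turnrows 12.0 t 2.33 yaw -71.7 pos [0.544  0.1356 0.2706] w 0.0915
```

servo_tool(motion=[[[0,-0.48,0,-0.13,0.3,-0.43,-1],[0,-0.48,0,-0.13,0.3,-0.43,-1],[0,-0.48,0,-0.13,0.3,-0.43,-1],[0,-0.48,0,-0.13,0.3,-0.43,-1],[0,-0.48,0,-0.13,0.3,-0.43,-1]]])

```text
t: 2.75
eef_pos: [0.4517, 0.1311, 0.2116]
tool_rot: [-1.516, 0.487, -0.485]
force: [0.6, 0.2, -0.0]
grip_width: 0.092
```

servo_tool(motion=[[[0,-0.28,0,0,0,0,-1],[0,-0.28,0,0,0,0,-1],[0,-0.28,0,0,0,0,-1],[0,-0.28,0,0,0,0,-1],[0,-0.28,0,0,0,0,-1]]])

```text
t: 3.17
eef_pos: [0.4517, 0.129, 0.2132]
tool_rot: [-1.573, -0.002, 0.002]
force: [0.2, -0.9, 0.5]
grip_width: 0.0919
```

servo_tool(motion=[[[0,-0.08,0,0,0,0,-1],[0,-0.08,0,0,0,0,-1],[0,-0.08,0,0,0,0,-1],[0,-0.08,0,0,0,0,-1]]])

```text
t: 3.5
eef_pos: [0.4516, 0.1277, 0.2142]
tool_rot: [-1.567, -0.198, 0.195]
force: [0.2, 0.2, -0.2]
grip_width: 0.0916
```

```bash
cat >> h.py <<'E'
def snap(tag,s=1.25,h=320):
    st=read_state(); im=read_camera("wrist"); np.savez(tag+".npz",im=im,p=st["eef_pos"],r=st["tool_rot"]); crop(im,0,0,640,h,s,f"pics/{tag}.png"); return im,st
E
python3 - <<'E'
from h import *
im,s=snap("w3",1.25,400); go((.453,.133,.2),15); print(s["joint_positions"].round(2),abs(s["qvel"]).max())
E
```

```text
row [0.0017, -0.004, 0.0003, 0.0127, 0.0703, 0.0235] dist 0.015 rows 0.4 turnrows 0.1 t 3.55 yaw 14.3 pos [0.4517 0.1279 0.2141] w 0.0918
[ 0.8   0.61 -1.49  1.99  0.67  1.19 -0.71] 0.03306528612453979
```

View pics/w3.png

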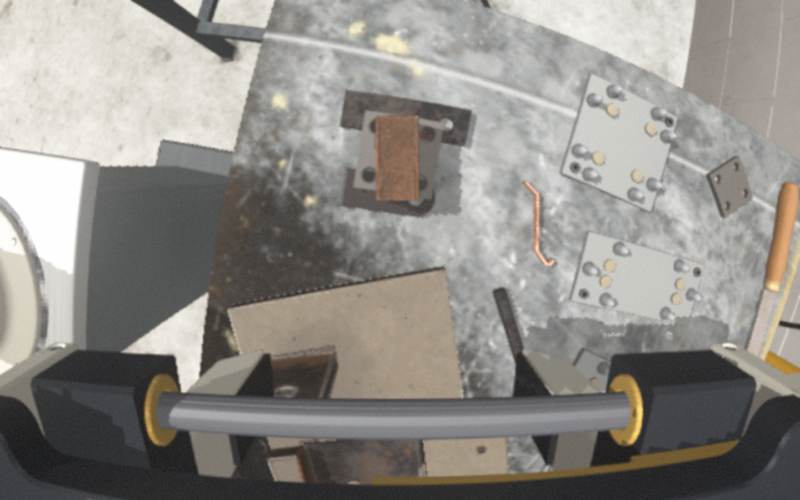

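```bash
python3 - <<'E'
from btn import *
d=np.load("w3.npz");po=(d["p"],d["r"]);b=buttons(d["im"]);q=np.array([onz("wrist",x,.012,po) for x in b])[:,:2]
for k in("plate","bar"):
    s=q[np.hypot(*(q-cents[k]).T)<.05]; print(k,len(s),s.mean(0))
crop(d["im"],265,65,125,115,6,"pics/w3a.png")
E
```

```text
plate 4 [0.6115 0.283 ]
bar 4 [0.6693 0.1744]
```

View pics/w3a.png

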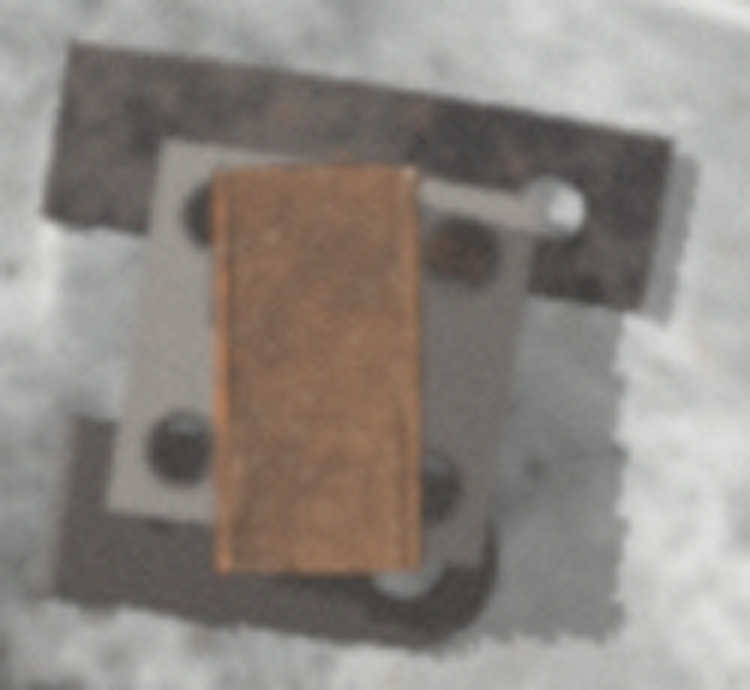

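```bash
python3 - <<'E'
from btn import *
d=np.load("w3.npz");po=(d["p"],d["r"]);d1=np.load("w1.npz");p1=(d1["p"],d1["r"])
f=lambda pts,z:np.array([onz("wrist",(265+u/6,65+v/6),z,po)[:2] for u,v in pts])
for nm,pts,z in(("tube",[(217,170),(415,168),(418,568),(215,570)],.046),("bar",[(72,45),(675,142),(645,307),(45,213)],.006),("plate",[(163,143),(540,190),(487,565),(107,510)],.016)):
    q=f(pts,z);print(nm,q.mean(0),[np.linalg.norm(q[i]-q[i-1]).round(4) for i in range(len(q))],"a",np.degrees(np.arctan2(*(q[1]-q[0])[::-1])),np.degrees(np.arctan2(*(q[0]-q[-1])[::-1])))
# triangulate tube corners
for a,b in zip([(217,170),(415,168),(418,568),(215,570)],[(125,290),(122,290),(0,0),(0,0)]): pass
T1=[(125,432),(122,290),(412,295),(390,438)]
for a,b in zip([(217,170),(415,168),(418,568),(215,570)],T1):
    x,r=tri([ray("wrist",(265+a[0]/6,65+a[1]/6),po),ray("wrist",(190+b[0]/6,130+b[1]/6),p1)]);print(x,r)
go((.433,.211,.12),15)
E
```

```text
tube [0.4335 0.2117] [np.float64(0.059), np.float64(0.0285), np.float64(0.059), np.float64(0.0296)] a 15.056643303114475 103.90094577082496
bar [0.4322 0.247 ] [np.float64(0.0286), np.float64(0.0994), np.float64(0.0284), np.float64(0.0989)] a 5.331621683431898 95.50768206255377
plate [0.4339 0.2162] [np.float64(0.0598), np.float64(0.0599), np.float64(0.0612), np.float64(0.0611)] a 7.330557525044377 95.56827948389537
[0.4128 0.2338 0.061 ] [np.float64(0.001052254873488345), np.float64(0.0010522548734883405)]
[0.4398 0.2428 0.0555] [np.float64(0.00021156449743523184), np.float64(0.000211564497435205)]
[0.4551 0.186  0.0376] [np.float64(0.0009094376193442629), np.float64(0.0009094376193442547)]
[0.4265 0.1794 0.0526] [np.float64(0.0003070109089410615), np.float64(0.0003070109089411026)]
row [0.0017, -0.004, 0.0003, 0.0117, 0.4682, 0.4282] dist 0.127 rows 3.0 turnrows 0.1 t 3.55 yaw 14.3 pos [0.4517 0.1279 0.2141] w 0.0918
```

servo_tool(motion=[[[0,-0.004,0,0.01,0.5,0.43,-1],[0,-0.004,0,0.01,0.5,0.43,-1],[0,-0.004,0,0.01,0.5,0.43,-1],[0,-0.004,0,0.01,0.5,0.43,-1],[0,-0.004,0,0.01,0.5,0.43,-1]]])

```text
t: 3.97
eef_pos: [0.4306, 0.2124, 0.1129]
tool_rot: [-1.567, -0.207, 0.208]
force: [-0.8, -0.3, -0.5]
grip_width: 0.0921
```

```bash
python3 - <<'E'
from h import *
go((.433,.212,.021),15);print(read_state()["joint_positions"].round(3))
E
```

```text
row [0.0019, 0.0009, -0.0004, 0.0118, 0.4593, -0.0023] dist 0.092 rows 2.2 turnrows 0.1 t 3.97 yaw 15.2 pos [0.4306 0.2124 0.1129] w 0.0921
[ 0.447  0.706 -1.258  2.046  0.815  1.023 -0.964]
```

servo_tool(motion=[[[0.002,0,0,0.012,0.44,-0.002,-1],[0.002,0,0,0.012,0.46,-0.002,-1],[0.002,0,0,0.012,0.46,-0.002,-1],[0.002,0,0,0.012,0.46,-0.002,-1],[0.002,0,0,0.012,0.46,-0.002,-1]]], squeeze=25)

```text
t: 4.38
eef_pos: [0.434, 0.212, 0.0224]
tool_rot: [-1.561, -0.206, 0.207]
force: [1.2, -0.4, 0.0]
grip_width: 0.0918
```

```bash
python3 - <<'E'
from h import *
go((.433,.212,.021),15);print(read_state()["force"])
E
```

```text
row [-0.0001, 0.0003, -0.0001, -0.0047, 0.0071, 0.0014] dist 0.002 rows 0.0 turnrows 0.0 t 4.38 yaw 15.1 pos [0.434  0.212  0.0224] w 0.0918
[ 1.18432865 -0.43388175  0.0078269 ]
```

servo_tool(motion=[[[0,0,0,0,0.005,0,1],[0,0,0,0,0.005,0,1],[0,0,0,0,0.005,0,1],[0,0,0,0,0.005,0,1],[0,0,0,0,0.005,0,1]]])

```text
t: 4.8
eef_pos: [0.4344, 0.2119, 0.0221]
tool_rot: [-1.561, -0.206, 0.206]
force: [-0.8, 0.4, -0.4]
grip_width: 0.063
```

servo_tool(motion=[[[0,0,0,0,0,0,1],[0,0,0,0,0,0,1],[0,0,0,0,0,0,1],[0,0,0,0,-0.1,0,1],[0,0,0,0,-0.1,0,1]]])

```text
t: 5.22
eef_pos: [0.4351, 0.213, 0.0438]
tool_rot: [-1.559, -0.208, 0.205]
force: [1.1, 0.6, 1.4]
grip_width: 0.0298
```

```bash
python3 - <<'E'
from h import *
s=read_state();print(s["force"],s["eef_pos"],s["grip_width"])
im=read_camera("side");crop(im,150,110,160,120,5,"pics/s1.png")
E
```

```text
[1.10183275 0.56395591 1.3875978 ] [0.43508214 0.21299678 0.04383586] 0.02982967802865329
```

View pics/s1.png

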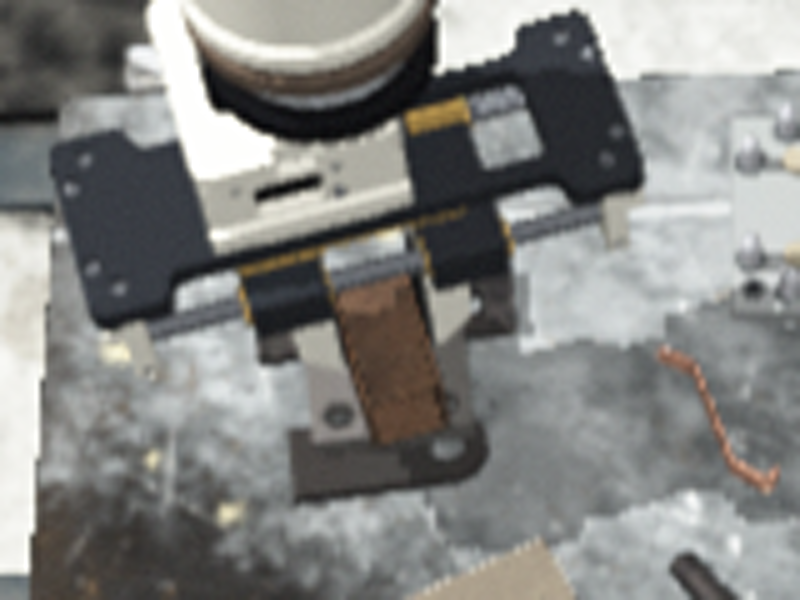

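servo_tool(motion=[[[0,0,0,0,0,0,1],[0,0,0,0,0,0,1],[0,0,0,0,-0.03,0,1],[0,0,0,0,-0.03,0,1],[0,0,0,0,-0.03,0,1]]])

```text
t: 5.68
eef_pos: [0.4351, 0.2129, 0.0495]
tool_rot: [-1.56, -0.208, 0.204]
force: [0.2, 0.1, -1.5]
grip_width: 0.0288
```

```bash
python3 - <<'E'
from h import *
s=read_state();print(s["force"],s["eef_pos"],s["grip_width"])
im=read_camera("side");crop(im,150,110,160,120,5,"pics/s2.png")
im=read_camera("scene");crop(im,270,290,140,110,5,"pics/s3.png")
E
```

```text
[ 0.23217244  0.14512337 -1.54121253] [0.43510688 0.21288127 0.04946045] 0.028799558383585718
```

View pics/s2.png

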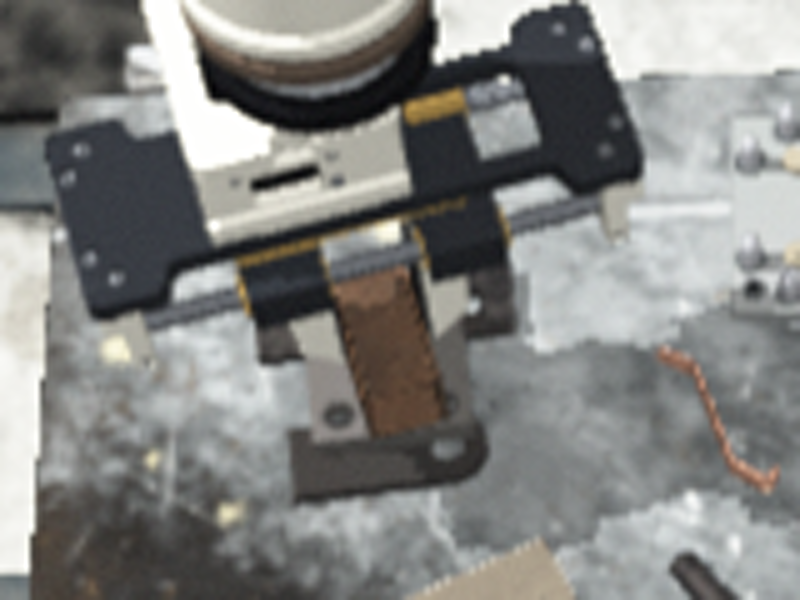

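View pics/s3.png

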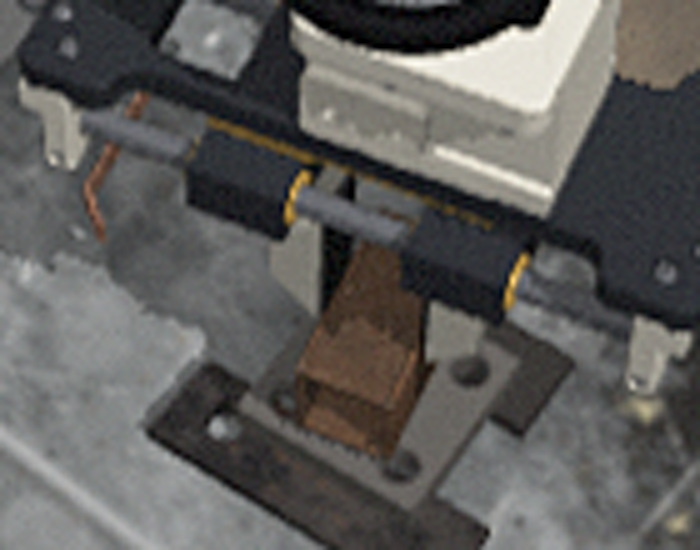

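servo_tool(motion=[[[0,0,0,0,0.02,0,1],[0,0,0,0,0.03,0,1],[0,0,0,0,0.03,0,0.1],[0,0,0,0,0.03,0,0.1],[0,0,0,0,0.03,0,0.1]]])

```text
t: 6.2
eef_pos: [0.4349, 0.2128, 0.043]
tool_rot: [-1.56, -0.208, 0.204]
force: [0.3, 0.6, -0.5]
grip_width: 0.0405
```

servo_tool(motion=[[[0,0,0,0,0.05,0,0.1],[0,0,0,0,0.11,0,0.1],[0,0,0,0,0.11,0,1],[0,0,0,0,0.11,0,1],[0,0,0,0,0.11,0,1]]])

```text
t: 6.62
eef_pos: [0.4346, 0.2128, 0.0206]
tool_rot: [-1.56, -0.207, 0.205]
force: [0.1, 0.1, -0.1]
grip_width: 0.0297
```

servo_tool(motion=[[[0,0,0,0,0,0,1],[0,0,0,0,0,0,1]]])

```text
t: 6.78
eef_pos: [0.4345, 0.2129, 0.0206]
tool_rot: [-1.56, -0.207, 0.205]
force: [-0.3, 0.2, -1.0]
grip_width: 0.0298
```

servo_tool(motion=[[[0,0,0,0,-0.2,0,1],[0,0,0,0,-0.4,0,1],[0,0,0,0,-0.6,0,1],[0,0,0,0,-0.7,0,1],[0,0,0,0,-0.7,0,1]]])

```text
t: 7.2
eef_pos: [0.4367, 0.2146, 0.165]
tool_rot: [-1.558, -0.213, 0.2]
force: [0.3, 0.5, -1.9]
grip_width: 0.0299
```

```bash
python3 - <<'E'
from h import *
go((.692,-.032,.16),79.8);s=read_state();print(s["joint_positions"].round(2),s["force"])
d=np.load("w1.npz");im=d["im"][:,:,::-1].copy();sd=cv2.imread("pics/side0.png")
Rm=Rdown(79.8);c=np.array([.692,-.032,.082])
for z,col in((.082,(0,0,255)),(.16,(0,255,0))):
    P=[np.array([c[0],c[1],z])+Rm@[a*.095,0,b*.0375] for a,b in((1,1),(1,-1),(-1,-1),(-1,1))]
    cv2.polylines(im,[proj("wrist",P,(d["p"],d["r"])).astype(int)],True,col);cv2.polylines(sd,[proj("side",P).astype(int)],True,col)
cv2.imwrite("pics/o1.png",cv2.resize(im[:300,250:],None,fx=2,fy=2));cv2.imwrite("pics/o2.png",cv2.resize(sd[150:450,150:450],None,fx=2,fy=2))
E
```

```text
row [0.001, -0.3596, 0.0028, 0.9121, 0.03, -1.5227] dist 0.355 rows 8.5 turnrows 9.0 t 7.20 yaw 15.1 pos [0.4367 0.2146 0.165 ] w 0.0299
[ 0.52  0.65 -1.34  2.    0.73  1.09 -0.89] [ 0.29364113  0.53822037 -1.86890449]
```

View pics/o1.png

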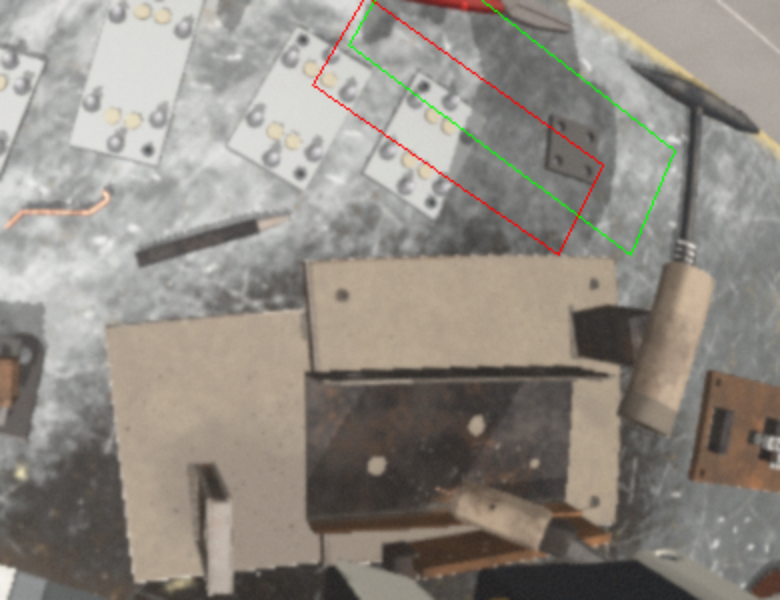

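View pics/o2.png

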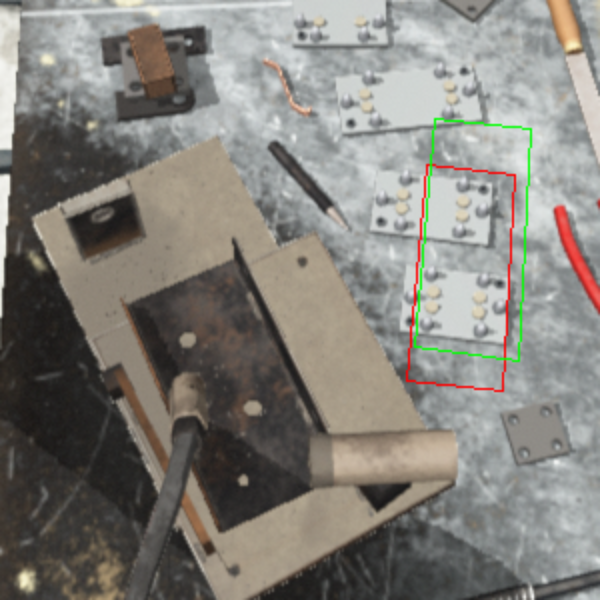

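servo_tool(motion=[[[0,-0.18,0,0.5,0.03,-0.84,1],[0,-0.18,0,0.5,0.03,-0.84,1],[0,-0.18,0,0.5,0.03,-0.84,1],[0,-0.18,0,0.5,0.03,-0.84,1],[0,-0.18,0,0.5,0.03,-0.84,1]]])

```text
t: 7.62
eef_pos: [0.5791, 0.0739, 0.1577]
tool_rot: [-1.472, -0.655, 0.643]
force: [0.8, 1.1, -0.8]
grip_width: 0.0299
```

```bash
python3 - <<'E'
from h import *
go((.692,-.032,.16),79.8);s=read_state();print(s["joint_positions"].round(2),s["force"])
E
```

```text
row [0.0016, -0.179, 0.0017, -0.0101, -0.0087, -0.7739] dist 0.155 rows 3.7 turnrows 4.5 t 7.62 yaw 47.6 pos [0.5791 0.0739 0.1577] w 0.0299
[ 0.72  0.89 -1.36  1.77  0.92  1.27 -0.05] [ 0.76821489  1.14319397 -0.75158242]
```

servo_tool(motion=[[[0.002,-0.179,0.002,-0.01,0.05,-0.774,1],[0.002,-0.179,0.002,-0.01,0.05,-0.774,1],[0.002,-0.179,0.002,-0.01,0.05,-0.774,1],[0.002,-0.179,0.002,-0.01,0.05,-0.774,1],[0.002,-0.179,0.002,-0.01,0.05,-0.774,1]]])

```text
t: 8.03
eef_pos: [0.6961, -0.0415, 0.1445]
tool_rot: [-1.293, -1.069, 1.076]
force: [-0.6, -2.5, -2.8]
grip_width: 0.0301
```

```bash
python3 - <<'E'
from h import *
go((.692,-.032,.06),79.8);im,s=snap("w4",1.25,400);print(s["joint_positions"].round(2),s["force"])
E
```

```text
row [-0.0005, -0.0021, -0.0014, 0.0447, 0.4225, 0.0282] dist 0.085 rows 2.0 turnrows 0.1 t 8.03 yaw 79.4 pos [ 0.6961 -0.0415  0.1445] w 0.0301
[ 0.74  1.08 -1.35  1.47  1.05  1.43  0.75] [-0.5641953  -2.46407504 -2.769449  ]
```

View pics/w4.png

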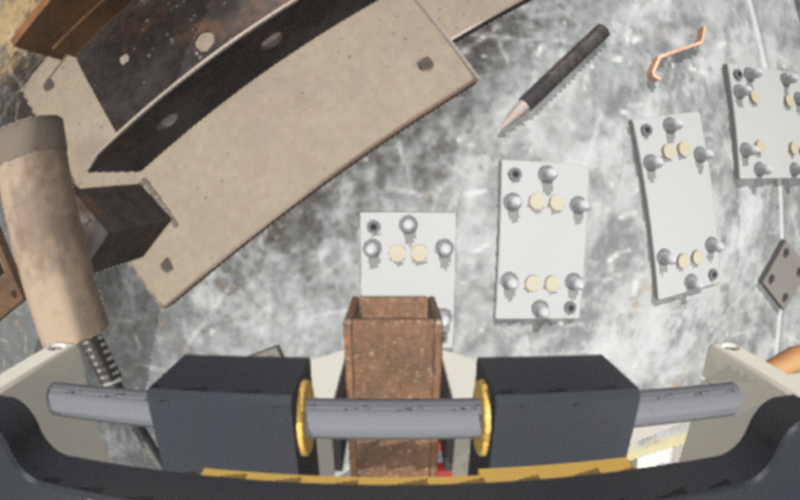

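```bash
cat > chk.py <<'E'
from btn import *
import sys
def chk(tag):
    d=np.load(tag+".npz");po=(d["p"],d["r"]);b=buttons(d["im"]);q=np.array([onz("wrist",x,.012,po) for x in b])[:,:2]
    for k,c in {"plate":(.611,.2825),"bar":(.668,.173),"lug":(.681,.0612),"tube":(.692,-.032)}.items():
        s=q[np.hypot(*(q-c).T)<.048]; print(k,len(s),s.mean(0),s.tolist() if len(s)<4 else "")
chk(sys.argv[1])
E
python3 chk.py w4
```

```text
plate 4 [0.6114 0.2836] 
bar 4 [0.6694 0.1726] 
lug 4 [0.6808 0.0573] 
tube 2 [ 0.6755 -0.0301] [[0.6743871931845726, -0.036799364940882436], [0.676646818534115, -0.02333509662680352]]
```

servo_tool(motion=[[[0,-0.002,0,0.045,0.1,0.028,1],[0,-0.002,0,0.045,0.1,0.028,1],[0,-0.002,0,0.045,0.1,0.028,1],[0,-0.002,0,0.045,0.1,0.028,1]]])

```text
t: 8.42
eef_pos: [0.6893, -0.0269, 0.1249]
tool_rot: [-1.284, -1.078, 1.086]
force: [1.0, -0.1, -0.9]
grip_width: 0.0298
```

```bash
python3 - <<'E'
from h import *
go((.692,-.032,.06),79.8);im,s=snap("w5",1.25,400);print(s["joint_positions"].round(2),s["force"],abs(s["qvel"]).max())
crop(im,260,150,120,100,6,"pics/w5a.png")
E
python3 chk.py w5
```

```text
row [-0.0013, 0.0021, -0.0008, -0.0219, 0.3247, -0.0189] dist 0.065 rows 1.6 turnrows 0.1 t 8.42 yaw 80.2 pos [ 0.6893 -0.0269  0.1249] w 0.0298
[ 0.73  1.09 -1.34  1.5   1.07  1.4   0.73] [ 1.00063327 -0.11751843 -0.93600442] 0.013892502114341626
plate 4 [0.6111 0.2828] 
bar 4 [0.669  0.1736] 
lug 4 [0.6808 0.0581] 
tube 2 [ 0.6729 -0.0288] [[0.6715610320341706, -0.03555350055491739], [0.6742988447195464, -0.02195142176378094]]
```

View pics/w5a.png

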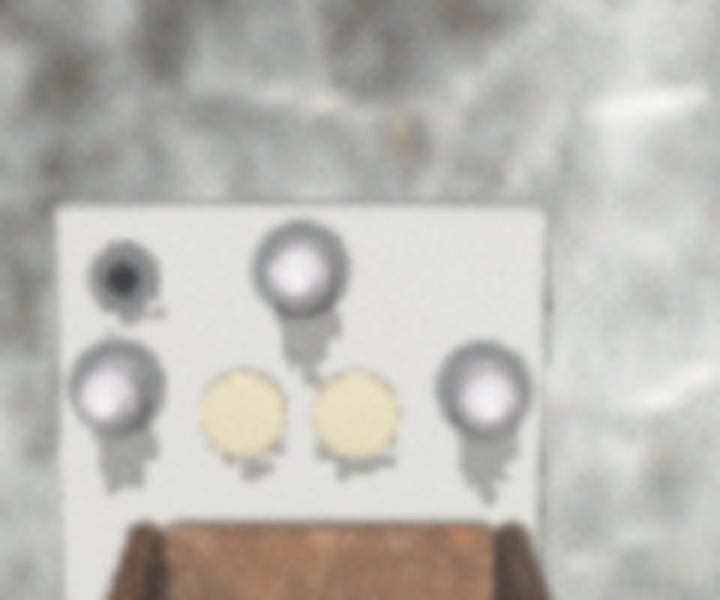

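servo_tool(motion=[[[0,0.002,0,-0.023,0.2,-0.02,1],[0,0.002,0,-0.023,0.4,-0.02,1],[0,0.002,0,-0.023,0.4,-0.02,1],[0,0.002,0,-0.023,0.4,-0.02,1],[0,0.002,0,-0.023,0.4,-0.02,1]]])

```text
t: 8.88
eef_pos: [0.6936, -0.0315, 0.0482]
tool_rot: [-1.288, -1.076, 1.078]
force: [0.1, -0.5, -0.6]
grip_width: 0.0299
```

```bash
python3 - <<'E'
from h import *
go((.6923,-.0322,.0166),79.8);im,s=snap("w6",1.25,400);print(s["force"],abs(s["qvel"]).max())
crop(im,230,150,180,130,4.4,"pics/w6a.png")
E
python3 chk.py w6
```

```text
row [-0.0003, 0.0001, -0.0002, -0.0044, 0.158, 0.0059] dist 0.032 rows 0.8 turnrows 0.0 t 8.88 yaw 79.8 pos [ 0.6936 -0.0315  0.0482] w 0.0299
[ 0.12443144 -0.45498187 -0.60616118] 0.025206758960409564
plate 0 [nan nan] []
bar 4 [0.6694 0.1751] 
lug 4 [0.6808 0.0584] 
tube 5 [ 0.6963 -0.0413] chk.py:6: RuntimeWarning: Mean of empty slice.
  s=q[np.hypot(*(q-c).T)<.048]; print(k,len(s),s.mean(0),s.tolist() if len(s)<4 else "")
  ret = um.true_divide(
```

View pics/w6a.png

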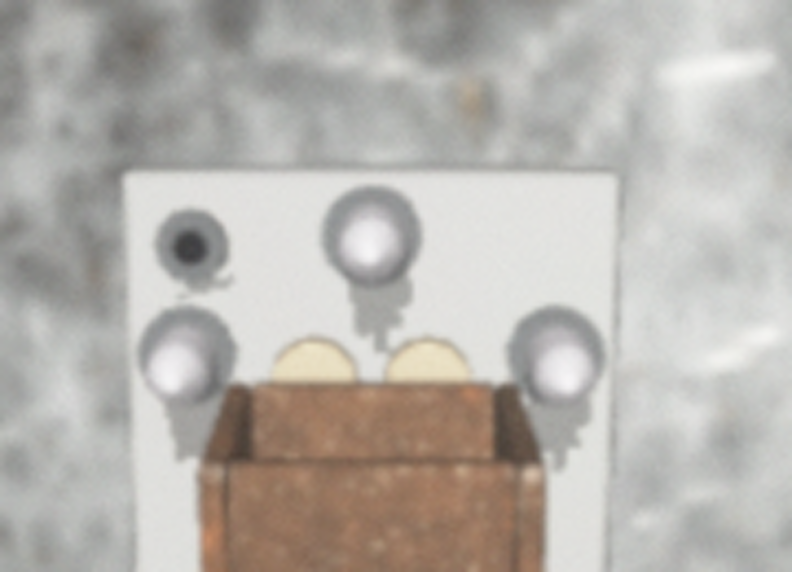

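Well centred over the tube nest (end pin col 372, tube mid col ~371). Lowering.

servo_tool(motion=[[[0,0,0,-0.004,0.07,0.006,1],[0,0,0,-0.004,0.12,0.006,1],[0,0,0,-0.004,0.155,0.006,1],[0,0,0,-0.004,0.158,0.006,1],[0,0,0,-0.004,0.158,0.006,1]]])

```text
t: 9.35
eef_pos: [0.6925, -0.0321, 0.0168]
tool_rot: [-1.288, -1.077, 1.078]
force: [-0.6, 0.0, -1.7]
grip_width: 0.0298
```

servo_tool(motion=[[[0,0,0,0,0.005,0,1],[0,0,0,0,0.005,0,1]]])

```text
t: 9.52
eef_pos: [0.6926, -0.0319, 0.0162]
tool_rot: [-1.288, -1.077, 1.078]
force: [0.7, 0.6, 0.5]
grip_width: 0.0296
```

```bash
python3 - <<'E'
from h import *
go((.6923,-.0322,.0166),79.8);im,s=snap("w7",1.25,400);print(s["force"])
crop(im,230,150,180,130,4.4,"pics/w7a.png")
E
```

```text
row [-0.0001, 0.0001, -0.0002, -0.0016, -0.0022, 0.0015] dist 0.001 rows 0.0 turnrows 0.0 t 9.52 yaw 79.8 pos [ 0.6926 -0.0319  0.0162] w 0.0296
[0.71495593 0.59452282 0.50196079]
```

View pics/w7a.png

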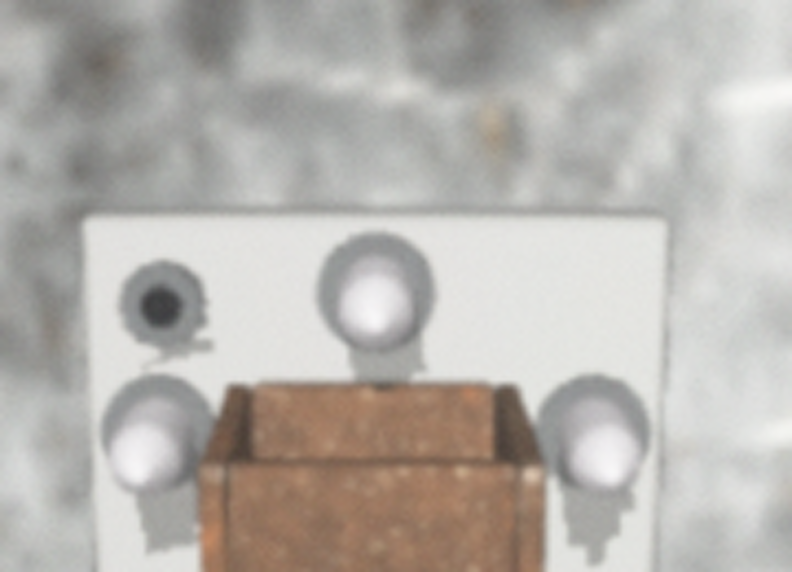

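servo_tool(motion=[[[0,0,0,0,0.005,0,1],[0,0,0,0,0.005,0,1],[0,0,0,0,0,0,0.05],[0,0,0,0,0,0,0.05],[0,0,0,0,0,0,0.05]]])

```text
t: 9.98
eef_pos: [0.6928, -0.0319, 0.0162]
tool_rot: [-1.288, -1.077, 1.078]
force: [-0.6, -0.6, -0.2]
grip_width: 0.0428
```

servo_tool(motion=[[[0,0,0,0,-0.15,0,0.05],[0,0,0,0,-0.35,0,0.05],[0,0,0,0,-0.55,0,0.05],[0,0,0,0,-0.75,0,-0.4],[0,0,0,0,-0.75,0,-1]]])

```text
t: 10.4
eef_pos: [0.6964, -0.0297, 0.1756]
tool_rot: [-1.294, -1.087, 1.07]
force: [1.6, 0.3, 0.2]
grip_width: 0.0527
```

```bash
python3 - <<'E'
from h import *
go((.434,.2155,.16),6.3);im,s=snap("w8",1.25,400);print(s["force"],s["joint_positions"].round(2))
E
```

```text
row [0.0022, 0.4085, 0.0033, 0.975, 0.0654, 1.5086] dist 0.359 rows 8.6 turnrows 10.3 t 10.40 yaw 79.8 pos [ 0.6964 -0.0297  0.1756] w 0.0527
[1.60925582 0.32866908 0.16686493] [ 0.74  1.05 -1.38  1.46  1.03  1.45  0.75]
```

View pics/w8.png

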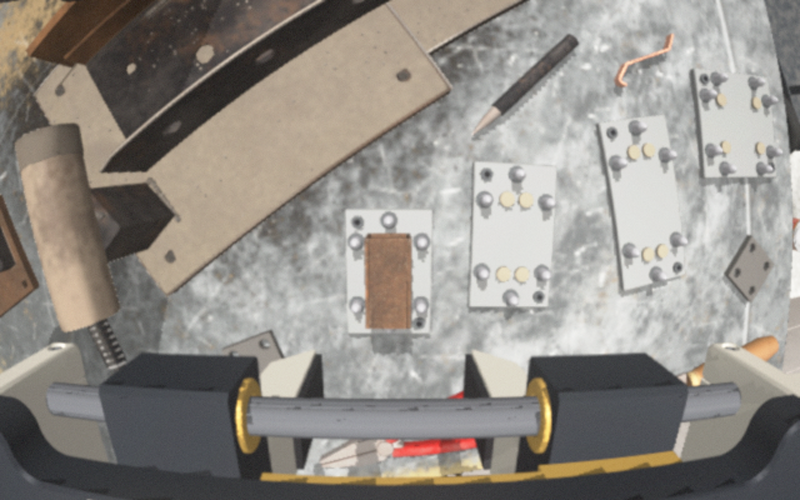

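```bash
python3 - <<'E'
from h import *
go((.443,.135,.2),6.3)
E
python3 chk.py w8
```

```text
row [0.0017, 0.4085, 0.0021, 0.5923, -0.1511, 1.3865] dist 0.303 rows 7.3 turnrows 10.3 t 10.45 yaw 79.8 pos [ 0.6953 -0.0305  0.1717] w 0.0564
plate 4 [0.6113 0.2832] 
bar 4 [0.6693 0.1731] 
lug 4 [0.6819 0.0588] 
tube 0 [nan nan] []chk.py:6: RuntimeWarning: Mean of empty slice.
  s=q[np.hypot(*(q-c).T)<.048]; print(k,len(s),s.mean(0),s.tolist() if len(s)<4 else "")
  ret = um.true_divide(
```

servo_tool(motion=[[[0,0.2,0,0.3,-0.1,0.7,-1],[0,0.2,0,0.3,-0.1,0.7,-1],[0,0.2,0,0.3,-0.1,0.7,-1],[0,0.2,0,0.3,-0.1,0.7,-1],[0,0.2,0,0.3,-0.1,0.7,-1]]])

```text
t: 10.87
eef_pos: [0.5623, 0.0579, 0.1906]
tool_rot: [-1.486, -0.609, 0.6]
force: [-0.2, -0.4, 0.1]
grip_width: 0.0892
```

```bash
python3 - <<'E'
from h import *
go((.443,.135,.2),6.3)
E
```

```text
row [0.0004, 0.211, 0.0017, -0.1574, -0.05, 0.6924] dist 0.142 rows 3.4 turnrows 5.3 t 10.87 yaw 44.3 pos [0.5623 0.0579 0.1906] w 0.0892
```

servo_tool(motion=[[[0,0.21,0,-0.157,-0.05,0.69,-1],[0,0.21,0,-0.157,-0.05,0.69,-1],[0,0.21,0,-0.157,-0.05,0.69,-1],[0,0.21,0,-0.157,-0.05,0.69,-1],[0,0.21,0,-0.157,-0.05,0.69,-1]]])

```text
t: 11.28
eef_pos: [0.438, 0.1375, 0.1992]
tool_rot: [-1.568, -0.117, 0.113]
force: [-0.2, -0.3, 0.1]
grip_width: 0.092
```

servo_tool(motion=[[[0,0.012,0,0,0.01,0,-1],[0,0.012,0,0,0.01,0,-1],[0,0.012,0,0,0.01,0,-1]]])

```text
t: 11.53
eef_pos: [0.4376, 0.137, 0.1967]
tool_rot: [-1.571, -0.089, 0.085]
force: [0.9, 0.5, 0.8]
grip_width: 0.092
```

```bash
python3 - <<'E'
from h import *
go((.443,.135,.2),6.3);im,s=snap("w9",1.25,400);print(s["joint_positions"].round(2),abs(s["qvel"]).max())
crop(im,260,50,130,125,5,"pics/w9a.png")
E
```

```text
row [0.0005, 0.0002, 0.0007, 0.0256, -0.0166, -0.0128] dist 0.007 rows 0.2 turnrows 0.0 t 11.53 yaw 6.3 pos [0.4376 0.137  0.1967] w 0.0920
[ 0.76  0.55 -1.42  2.03  0.62  1.1  -0.83] 0.018039545984960444
```

View pics/w9a.png

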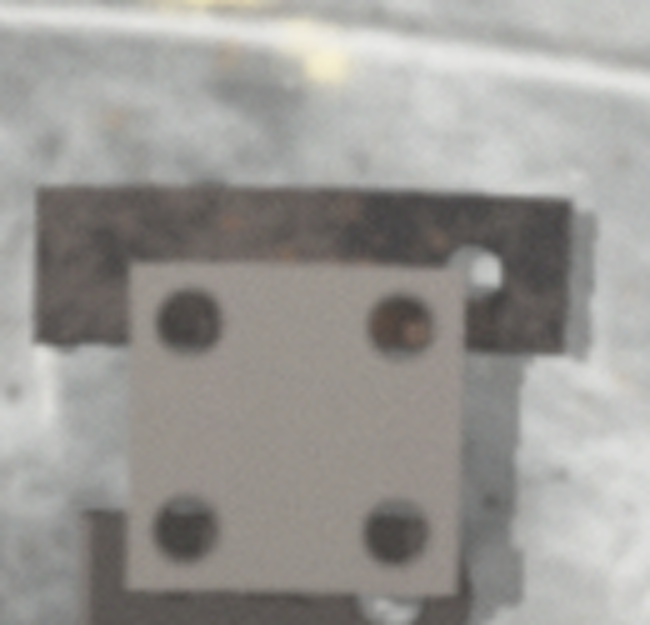

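```bash
python3 - <<'E'
from btn import *
d=np.load("w9.npz");po=(d["p"],d["r"])
f=lambda pts,z:np.array([onz("wrist",(260+u/5,50+v/5),z,po)[:2] for u,v in pts])
for nm,pts,z in(("bar",[(38,187),(572,198),(568,353),(34,343)],.006),("plate",[(131,263),(467,266),(462,592),(127,590)],.016),("lugtopleft",[(85,510),(300,510)],.006)):
    q=f(pts,z);print(nm,q.mean(0),[np.linalg.norm(q[i]-q[i-1]).round(4) for i in range(len(q))],"a",np.degrees(np.arctan2(*(q[1]-q[0])[::-1])),np.degrees(np.arctan2(*(q[0]-q[-1])[::-1])))
go((.434,.2155,.08),6.3)
E
```

```text
bar [0.432  0.2468] [np.float64(0.0299), np.float64(0.0995), np.float64(0.0298), np.float64(0.0996)] a 5.423360708564098 94.79461919186183
plate [0.434  0.2161] [np.float64(0.0601), np.float64(0.0606), np.float64(0.0601), np.float64(0.0612)] a 6.043066488992746 95.32939779000726
lugtopleft [0.4165 0.1987] [np.float64(0.0402), np.float64(0.0402)] a 5.931780816074418 -174.06821918392558
row [0.0003, 0.0001, 0.0007, 0.022, 0.5835, 0.3929] dist 0.141 rows 3.4 turnrows 0.0 t 11.58 yaw 6.3 pos [0.438  0.137  0.1968] w 0.0919
```

servo_tool(motion=[[[0,0.002,0,0.02,0.58,0.394,-1],[0,0.002,0,0.02,0.58,0.394,-1],[0,0.002,0,0.02,0.58,0.394,-1],[0,0.002,0,0.02,0.58,0.394,-1],[0,0.002,0,0.02,0.58,0.394,-1]]])

```text
t: 12.0
eef_pos: [0.431, 0.2172, 0.0777]
tool_rot: [-1.569, -0.082, 0.088]
force: [-0.4, -0.4, 0.2]
grip_width: 0.0913
```

```bash
python3 - <<'E'
from h import *
go((.434,.2161,.0055),5.9)
E
```

```text
row [-0.0001, 0.0018, -0.0011, 0.0155, 0.3608, -0.0074] dist 0.072 rows 1.7 turnrows 0.1 t 12.00 yaw 6.2 pos [0.431  0.2172 0.0777] w 0.0913
```

servo_tool(motion=[[[0,0.002,-0.001,0.015,0.18,-0.007,-1],[0,0.002,-0.001,0.015,0.3,-0.007,-1],[0,0.002,-0.001,0.015,0.36,-0.007,-1],[0,0.002,-0.001,0.015,0.36,-0.007,-1],[0,0.002,-0.001,0.015,0.36,-0.007,-1]]])

```text
t: 12.42
eef_pos: [0.4343, 0.2161, 0.0062]
tool_rot: [-1.569, -0.079, 0.08]
force: [0.5, 0.0, 0.8]
grip_width: 0.0918
```

servo_tool(motion=[[[0,0,0,0,0,0,1],[0,0,0,0,0,0,1],[0,0,0,0,0,0,1],[0,0,0,0,0,0,1],[0,0,0,0,0,0,1]]])

```text
t: 12.83
eef_pos: [0.4348, 0.216, 0.0068]
tool_rot: [-1.569, -0.08, 0.079]
force: [-3.2, 0.4, 1.9]
grip_width: 0.0628
```

servo_tool(motion=[[[0,0,0,0,0,0,1],[0,0,0,0,0,0,1],[0,0,0,0,0,0,1]]])

```text
t: 13.08
eef_pos: [0.4347, 0.2158, 0.0068]
tool_rot: [-1.569, -0.08, 0.079]
force: [0.2, -0.9, 1.3]
grip_width: 0.0598
```

```bash
python3 - <<'E'
from h import *
go((.434,.2161,.0055),5.9)
E
```

```text
row [-0.0001, -0.0005, 0.0001, -0.0034, 0.0066, 0.0018] dist 0.002 rows 0.0 turnrows 0.0 t 13.08 yaw 5.8 pos [0.4347 0.2158 0.0068] w 0.0598
```

servo_tool(motion=[[[0,0,0,0,-0.1,0,1],[0,0,0,0,-0.25,0,1],[0,0,0,0,-0.4,0,1],[0,0,0,0,-0.55,0,1],[0,0,0,0,-0.55,0,1]]])

```text
t: 13.5
eef_pos: [0.437, 0.2181, 0.1212]
tool_rot: [-1.566, -0.085, 0.075]
force: [1.1, 0.9, -0.7]
grip_width: 0.0599
```

```bash
python3 - <<'E'
from h import *
go((.6113,.2829,.09),-2.6); print(read_state()["joint_positions"].round(2),read_state()["force"])
E
```

```text
row [-0.0011, 0.0469, 0.0021, 0.8988, 0.1631, 0.2332] dist 0.189 rows 4.5 turnrows 1.2 t 13.50 yaw 5.8 pos [0.437  0.2181 0.1212] w 0.0599
[ 0.42  0.65 -1.2   2.03  0.74  0.98 -1.07] [ 1.08768018  0.8550037  -0.74099244]
```

servo_tool(motion=[[[0,0.047,0,0.9,0.1,0.233,1],[0,0.047,0,0.9,0.1,0.233,1],[0,0.047,0,0.9,0.1,0.233,1],[0,0.047,0,0.9,0.1,0.233,1],[0,0.047,0,0.9,0.1,0.233,1]]])

```text
t: 13.92
eef_pos: [0.6153, 0.283, 0.1007]
tool_rot: [-1.567, 0.032, -0.044]
force: [0.6, 0.2, -2.6]
grip_width: 0.0597
```

servo_tool(motion=[[[0,0,0,0,0,0,1],[0,0,0,0,0,0,1]]])

```text
t: 14.08
eef_pos: [0.6153, 0.2829, 0.0984]
tool_rot: [-1.568, 0.034, -0.043]
force: [-0.8, 0.8, -2.9]
grip_width: 0.0604
```

```bash
python3 - <<'E'
from h import *
go((.6113,.2829,.05),-2.6);im,s=snap("w10",1.25,400); print(s["joint_positions"].round(2),s["force"],abs(s["qvel"]).max())
E
python3 chk.py w10 2>/dev/null
```

```text
row [-0.0009, -0.0011, 0.0017, -0.0212, 0.2419, -0.0018] dist 0.049 rows 1.2 turnrows 0.1 t 14.08 yaw -2.8 pos [0.6153 0.2829 0.0984] w 0.0604
[ 0.16  0.89 -1.    1.57  0.81  1.14 -1.08] [-0.78020593  0.8243045  -2.92039003] 0.07298052783914975
plate 2 [0.6125 0.305 ] [[0.5925528552956741, 0.30588928696441536], [0.6324310674855652, 0.30412729717146364]]
bar 3 [0.6464 0.1729] [[0.6289328810429042, 0.17877868395502214], [0.6433682136403139, 0.17056198443080972], [0.6667573434482892, 0.16931338504907548]]
lug 0 [nan nan] []
tube 0 [nan nan] []
```

View pics/w10.png

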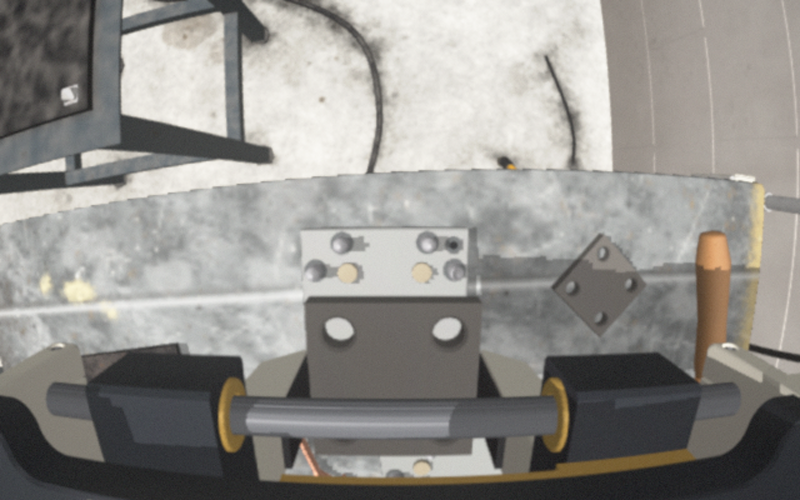

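servo_tool(motion=[[[-0.001,0,0.002,-0.02,0.15,-0.002,1],[-0.001,0,0.002,-0.02,0.26,-0.002,1],[-0.001,0,0.002,-0.02,0.26,-0.002,1],[-0.001,0,0.002,-0.02,0.26,-0.002,1],[-0.001,0,0.002,-0.02,0.26,-0.002,1]]])

```text
t: 14.55
eef_pos: [0.6099, 0.2829, 0.0481]
tool_rot: [-1.571, 0.038, -0.036]
force: [0.4, -0.1, -2.5]
grip_width: 0.0596
```

```bash
python3 - <<'E'
from h import *
go((.6115,.283,.0128),-2.6);im,s=snap("w11",1.25,400); print(s["force"],abs(s["qvel"]).max())
crop(im,220,170,190,120,4,"pics/w11a.png")
E
```

```text
row [0.0001, -0.0005, -0.0003, 0.0082, 0.1763, 0.0007] dist 0.035 rows 0.8 turnrows 0.0 t 14.55 yaw -2.7 pos [0.6099 0.2829 0.0481] w 0.0596
[ 0.40845    -0.0860404  -2.50288605] 0.020131093967341092
```

View pics/w11a.png

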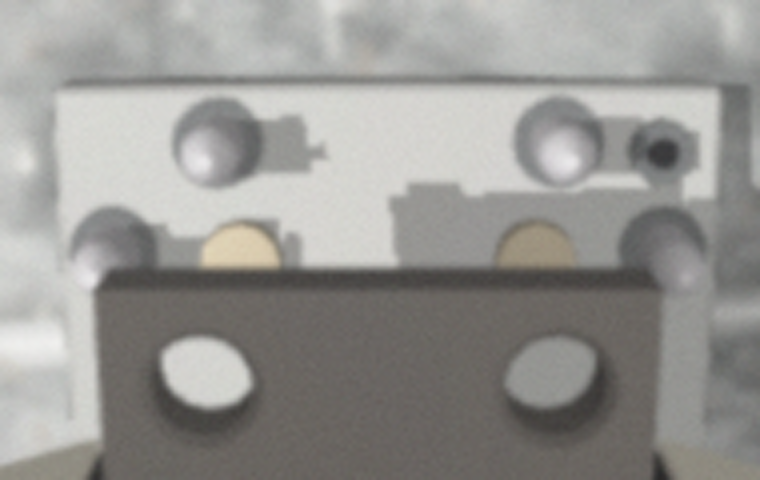

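servo_tool(motion=[[[0,0,0,0.008,0.03,0,1],[0,0,0,0.008,0.08,0,1],[0,0,0,0.008,0.13,0,1],[0,0,0,0.008,0.17,0,1],[0,0,0,0.008,0.176,0,1]]])

```text
t: 15.02
eef_pos: [0.6119, 0.2826, 0.0124]
tool_rot: [-1.571, 0.038, -0.037]
force: [-2.5, -2.4, 6.4]
grip_width: 0.0596
```

servo_tool(motion=[[[0,0,0,0,0.004,0,1],[0,0,0,0,0.004,0,1],[0,0,0,0,0.004,0,1]]])

```text
t: 15.27
eef_pos: [0.6119, 0.2826, 0.0123]
tool_rot: [-1.572, 0.037, -0.037]
force: [-2.0, -2.1, 7.9]
grip_width: 0.0598
```

```bash
python3 - <<'E'
from h import *
go((.6115,.283,.0128),-2.6);im,s=snap("w12",1.25,400); print(s["force"],abs(s["qvel"]).max())
crop(im,220,170,190,120,4,"pics/w12a.png")
E
```

```text
row [0.0005, -0.0006, -0.0001, -0.0022, -0.0023, 0.0017] dist 0.001 rows 0.0 turnrows 0.0 t 15.27 yaw -2.7 pos [0.6119 0.2826 0.0123] w 0.0598
[-2.04467787 -2.14053963  7.91427224] 0.002698858759897735
```

View pics/w12a.png

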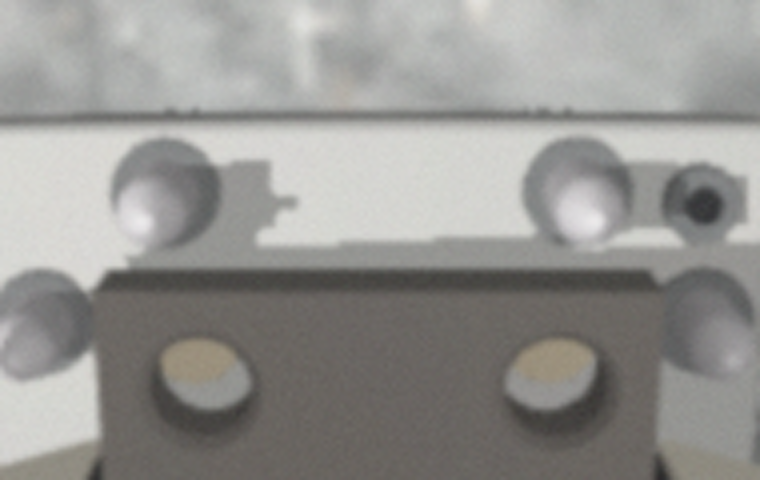

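servo_tool(motion=[[[0,0,0,0,0,0,-0.7],[0,0,0,0,0,0,-0.7],[0,0,0,0,0,0,-0.7],[0,0,0,0,0,0,-0.7]]])

```text
t: 15.65
eef_pos: [0.6118, 0.2827, 0.0119]
tool_rot: [-1.572, 0.038, -0.037]
force: [0.6, -0.5, 1.5]
grip_width: 0.0772
```

servo_tool(motion=[[[0,0,0,0,-0.1,0,-0.7],[0,0,0,0,-0.3,0,-0.7],[0,0,0,0,-0.5,0,-0.7],[0,0,0,0,-0.7,0,-0.7],[0,0,0,0,-0.9,0,-0.7]]])

```text
t: 16.07
eef_pos: [0.6114, 0.2833, 0.1951]
tool_rot: [-1.571, 0.037, -0.036]
force: [0.6, 0.1, -0.0]
grip_width: 0.0781
```

```bash
python3 - <<'E'
from h import *
go((.443,.135,.2),96);im,s=snap("w13",1.25,400); print(s["force"],s["joint_positions"].round(2))
E
python3 chk.py w13 2>/dev/null
```

```text
row [0.0, -0.5481, -0.0003, -0.8069, -0.0234, -0.7797] dist 0.224 rows 5.4 turnrows 13.8 t 16.07 yaw -2.7 pos [0.6114 0.2833 0.1951] w 0.0781
[ 0.57392723  0.10932033 -0.04124717] [ 0.19  0.79 -1.08  1.5   0.72  1.28 -1.02]
plate 4 [0.6124 0.2825] 
bar 1 [0.6292 0.1817] [[0.6292018024906912, 0.1816516303905301]]
lug 0 [nan nan] []
tube 0 [nan nan] []
```

View pics/w13.png

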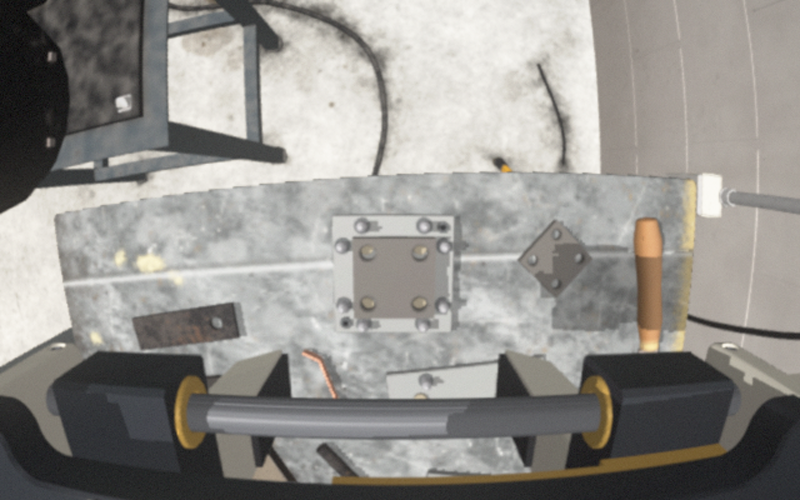

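servo_tool(motion=[[[0,-0.2,0,-0.46,0,-0.36,-1],[0,-0.2,0,-0.46,0,-0.36,-1],[0,-0.2,0,-0.46,0,-0.36,-1],[0,-0.2,0,-0.46,0,-0.36,-1],[0,-0.2,0,-0.46,0,-0.36,-1]]])

```text
t: 16.53
eef_pos: [0.5183, 0.2174, 0.2046]
tool_rot: [-1.523, -0.467, 0.448]
force: [0.6, 0.4, -0.5]
grip_width: 0.0915
```

servo_tool(motion=[[[0,-0.2,0,0,0,0,-1],[0,-0.2,0,0,0,0,-1],[0,-0.2,0,0,0,0,-1],[0,-0.2,0,0,0,0,-1],[0,-0.2,0,0,0,0,-1]]])

```text
t: 16.95
eef_pos: [0.5184, 0.2174, 0.2057]
tool_rot: [-1.364, -0.949, 0.93]
force: [0.1, -0.4, -0.1]
grip_width: 0.0922
```

servo_tool(motion=[[[0,-0.15,0,0,0,0,-1],[0,-0.15,0,0,0,0,-1],[0,-0.15,0,0,0,0,-1],[0,-0.15,0,0,0,0,-1],[0,-0.15,0,0,0,0,-1]]])

```text
t: 17.37
eef_pos: [0.5184, 0.2175, 0.2064]
tool_rot: [-1.162, -1.303, 1.284]
force: [-0.2, 0.4, -0.6]
grip_width: 0.0918
```

```bash
python3 - <<'E'
from h import *
go((.515,.21,.2),95.3);im,s=snap("w14",1.25,400); print(s["force"],s["joint_positions"].round(2),abs(s["qvel"]).max())
E
python3 chk.py w14 2>/dev/null
```

```text
row [0.0043, 0.0066, 0.0004, -0.0352, 0.0318, 0.0215] dist 0.010 rows 0.2 turnrows 0.2 t 17.37 yaw 96.5 pos [0.5184 0.2175 0.2064] w 0.0918
[-0.22380572  0.4283022  -0.56079984] [ 0.52  0.86 -1.48  1.79  0.89  1.36  0.51] 0.17276440224087494
plate 1 [0.5954 0.3051] [[0.5954465383715954, 0.3051450341017614]]
bar 4 [0.6694 0.1744] 
lug 0 [nan nan] []
tube 0 [nan nan] []
```

View pics/w14.png

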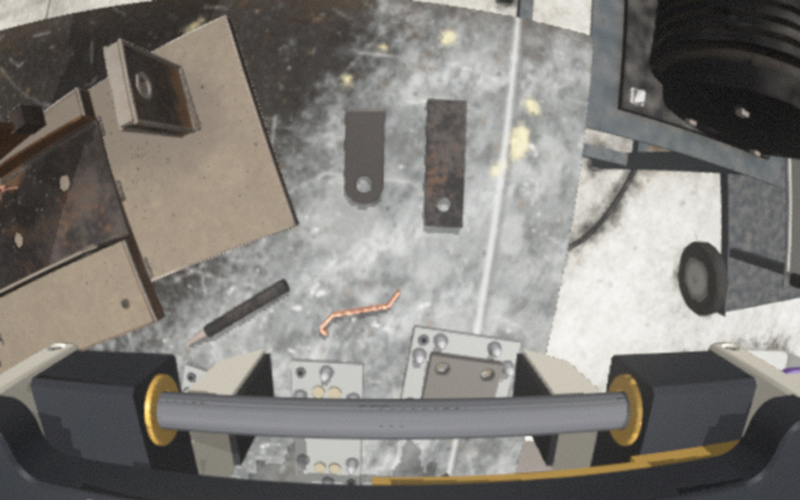

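```bash
python3 - <<'E'
from h import *
im=np.load("w14.npz")["im"];crop(im,260,70,130,130,6,"pics/w14a.png")
E
```

```text
(no output)
```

View pics/w14a.png

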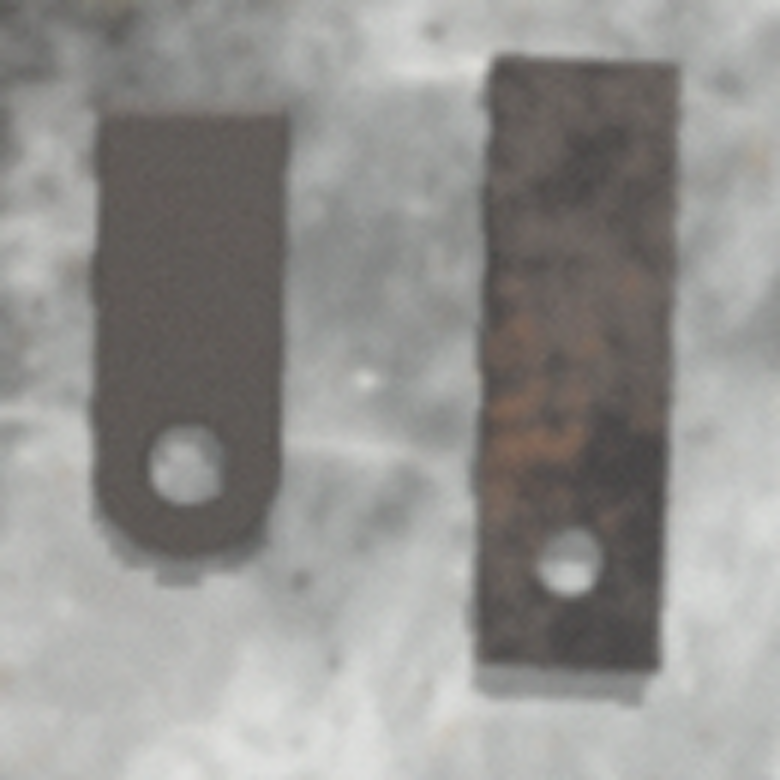

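```bash
python3 - <<'E'
from btn import *
d=np.load("w14.npz");po=(d["p"],d["r"])
f=lambda pts,z:np.array([onz("wrist",(260+u/6,70+v/6),z,po)[:2] for u,v in pts])
for nm,pts,z in(("bar",[(491,58),(679,65),(660,667),(477,660)],.006),("lugends",[(193,110),(187,556)],.006),("lugsides",[(97,300),(284,300)],.006),("lugsq",[(98,108),(287,112)],.006)):
    q=f(pts,z);print(nm,q.tolist(),q.mean(0),[np.linalg.norm(q[i]-q[i-1]).round(4) for i in range(len(q))],"a",np.degrees(np.arctan2(*(q[1]-q[0])[::-1])),np.degrees(np.arctan2(*(q[0]-q[-1])[::-1])))
go((.432,.247,.08),95.3)
E
```

```text
bar [[0.384187372831903, 0.22789801538812593], [0.3809118190324301, 0.257799522461745], [0.4789083792941612, 0.2669810386430704], [0.4815100875668991, 0.23721981177004597]] [0.4314 0.2475] [np.float64(0.0978), np.float64(0.0301), np.float64(0.0984), np.float64(0.0299)] a 96.2515264466336 -174.52876749357137
lugends [[0.39813265853542507, 0.1820887483583656], [0.47001202881323983, 0.1890000385878536]] [0.4341 0.1855] [np.float64(0.0722), np.float64(0.0722)] a 5.492176324474363 -174.50782367552566
lugsides [[0.4303128450246306, 0.17031379621375506], [0.42735731761163576, 0.19986513951532403]] [0.4288 0.1851] [np.float64(0.0297), np.float64(0.0297)] a 95.71134772141278 -84.28865227858724
lugsq [[0.3991701851351648, 0.16702672452198858], [0.39693916975112614, 0.1969013936170642]] [0.3981 0.182 ] [np.float64(0.03), np.float64(0.03)] a 94.27087330264314 -85.72912669735688
row [0.0042, 0.0048, 0.0005, 0.192, 0.6264, 0.422] dist 0.156 rows 3.7 turnrows 0.2 t 17.42 yaw 96.2 pos [0.5184 0.2175 0.2063] w 0.0918
```

servo_tool(motion=[[[0.004,0.005,0,0.19,0.6,0.42,0],[0.004,0.005,0,0.19,0.6,0.42,0],[0.004,0.005,0,0.19,0.6,0.42,0],[0.004,0.005,0,0.19,0.6,0.42,0],[0.004,0.005,0,0.19,0.6,0.42,0]]])

```text
t: 17.83
eef_pos: [0.4269, 0.2458, 0.0821]
tool_rot: [-1.161, -1.273, 1.282]
force: [-0.1, -0.5, -0.7]
grip_width: 0.0629
```

servo_tool(motion=[[[0,0,0,0,0,0,0],[0,0,0,0,0,0,0]]])

```text
t: 18.0
eef_pos: [0.4274, 0.2459, 0.0829]
tool_rot: [-1.162, -1.272, 1.28]
force: [1.1, -0.3, 0.7]
grip_width: 0.05
```

```bash
python3 - <<'E'
from h import *
go((.4317,.247,.002),95.3)
s=read_state(); print(s["joint_positions"].round(2),abs(s["qvel"]).max())
E
```

```text
row [-0.0015, -0.0001, -0.0006, 0.0042, 0.4042, -0.0238] dist 0.081 rows 1.9 turnrows 0.0 t 18.00 yaw 95.3 pos [0.4274 0.2459 0.0829] w 0.0500
[ 0.4   0.92 -1.35  2.03  1.02  1.14  0.24] 0.027427940691303426
```

servo_tool(motion=[[[-0.001,0,0,0.004,0.15,-0.023,0],[-0.001,0,0,0.004,0.28,-0.023,0],[-0.001,0,0,0.004,0.34,-0.023,0],[-0.001,0,0,0.004,0.38,-0.023,0],[-0.001,0,0,0.004,0.38,-0.023,0]]])

```text
t: 18.42
eef_pos: [0.4319, 0.2467, 0.0065]
tool_rot: [-1.165, -1.273, 1.278]
force: [-0.2, 0.7, 0.1]
grip_width: 0.0459
```

```bash
python3 - <<'E'
from h import *
go((.4317,.247,.002),95.3)
s=read_state(); print(s["force"])
E
```

```text
row [-0.0007, -0.0006, -0.0007, 0.0016, 0.0225, 0.0008] dist 0.005 rows 0.1 turnrows 0.0 t 18.42 yaw 95.2 pos [0.4319 0.2467 0.0065] w 0.0459
[-0.17493482  0.74438979  0.11663504]
```

servo_tool(motion=[[[0,0,0,0.001,0.021,0,0],[0,0,0,0.001,0.021,0,0],[0,0,0,0.001,0.021,0,1],[0,0,0,0.001,0.021,0,1],[0,0,0,0.001,0.021,0,1]]])

```text
t: 18.83
eef_pos: [0.4322, 0.2472, 0.0029]
tool_rot: [-1.165, -1.274, 1.277]
force: [0.3, 1.5, 0.1]
grip_width: 0.0304
```

servo_tool(motion=[[[0,0,0,0,0,0,1],[0,0,0,0,0,0,1],[0,0,0,0,0,0,1]]])

```text
t: 19.08
eef_pos: [0.4322, 0.247, 0.0029]
tool_rot: [-1.166, -1.274, 1.278]
force: [0.7, 0.6, -0.2]
grip_width: 0.0291
```

servo_tool(motion=[[[0,0,0,0,-0.1,0,1],[0,0,0,0,-0.25,0,1],[0,0,0,0,-0.4,0,1],[0,0,0,0,-0.5,0,1],[0,0,0,0,-0.5,0,1]]])

```text
t: 19.5
eef_pos: [0.4339, 0.2489, 0.1066]
tool_rot: [-1.167, -1.279, 1.273]
force: [0.0, 1.2, -2.5]
grip_width: 0.0292
```

```bash
python3 - <<'E'
from h import *
go((.669,.1735,.1),93.2)
im,s=snap("w15",1.25,400); print(s["force"],s["joint_positions"].round(2))
E
```

```text
row [0.0012, 0.0111, 0.0002, -0.482, 0.0368, -1.1363] dist 0.247 rows 5.9 turnrows 0.3 t 19.50 yaw 95.2 pos [0.4339 0.2489 0.1066] w 0.0292
[ 0.01413225  1.16531027 -2.50707605] [ 0.42  0.89 -1.39  2.01  0.98  1.16  0.26]
```

View pics/w15.png

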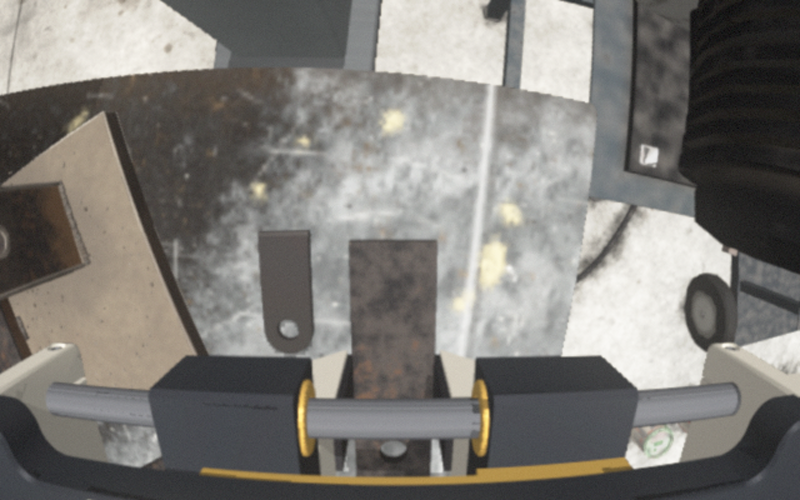

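servo_tool(motion=[[[0,0.006,0,-0.3,0,-0.75,1],[0,0.006,0,-0.3,0,-0.75,1],[0,0.006,0,-0.3,0,-0.75,1],[0,0.006,0,-0.3,0,-0.75,1],[0,0.006,0,-0.3,0,-0.75,1]]])

```text
t: 19.97
eef_pos: [0.5958, 0.196, 0.1026]
tool_rot: [-1.186, -1.255, 1.254]
force: [1.3, -1.3, -2.0]
grip_width: 0.0291
```

```bash
python3 - <<'E'
from h import *
go((.669,.1735,.09),93.2)
E
```

```text
row [0.0014, 0.0013, -0.0011, -0.1342, 0.0651, -0.3585] dist 0.078 rows 1.9 turnrows 0.1 t 19.97 yaw 93.4 pos [0.5958 0.196  0.1026] w 0.0291
```

servo_tool(motion=[[[0.001,0.001,0,-0.134,0.06,-0.358,1],[0.001,0.001,0,-0.134,0.06,-0.358,1],[0.001,0.001,0,-0.134,0.06,-0.358,1],[0.001,0.001,0,-0.134,0.06,-0.358,1],[0.001,0.001,0,-0.134,0.06,-0.358,1]]])

```text
t: 20.38
eef_pos: [0.6677, 0.1735, 0.0891]
tool_rot: [-1.183, -1.248, 1.254]
force: [-0.1, -0.1, -1.4]
grip_width: 0.0292
```

```bash
python3 - <<'E'
from h import *
go((.669,.1735,.05),93.2)
im,s=snap("w16",1.25,400); print(s["force"],s["joint_positions"].round(2),abs(s["qvel"]).max())
E
python3 chk.py w16 2>/dev/null
```

```text
row [-0.0005, 0.0002, -0.0011, 0.0003, 0.1955, -0.007] dist 0.039 rows 0.9 turnrows 0.0 t 20.38 yaw 93.2 pos [0.6677 0.1735 0.0891] w 0.0292
[-0.13225416 -0.07904349 -1.39056875] [ 0.41  1.08 -1.24  1.52  1.05  1.31  0.67] 0.03300317506009867
plate 4 [0.6123 0.285 ] 
bar 2 [0.6258 0.1717] [[0.6253848900560168, 0.17857693636734137], [0.6262294550641457, 0.1647512414839942]]
lug 2 [0.6543 0.0663] [[0.6530464462586769, 0.059425940986482254], [0.655636135388417, 0.0732248178035099]]
tube 0 [nan nan] []
```

View pics/w16.png

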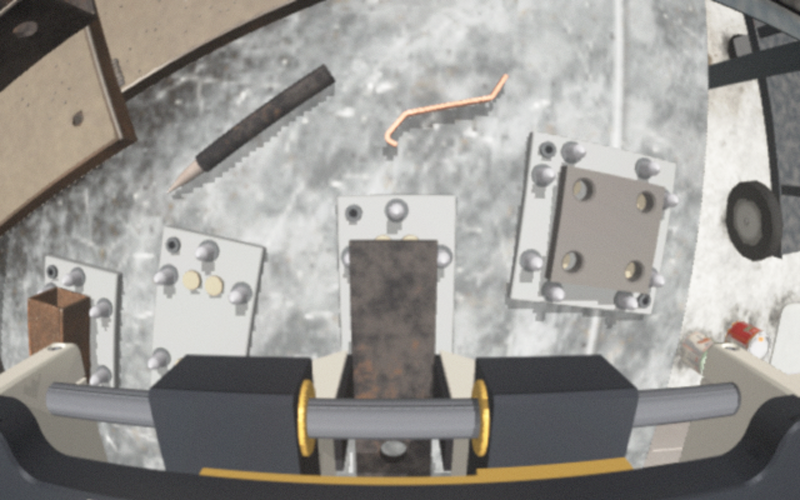

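servo_tool(motion=[[[0,0,-0.001,0,0.12,-0.007,1],[0,0,-0.001,0,0.21,-0.007,1],[0,0,-0.001,0,0.21,-0.007,1],[0,0,-0.001,0,0.21,-0.007,1],[0,0,-0.001,0,0.21,-0.007,1]]])

```text
t: 20.85
eef_pos: [0.6682, 0.1748, 0.0482]
tool_rot: [-1.18, -1.252, 1.253]
force: [-0.4, -0.3, -1.6]
grip_width: 0.029
```

```bash
python3 - <<'E'
from h import *
go((.669,.1737,.0149),93.2)
im,s=snap("w17",1.25,400); print(s["force"],abs(s["qvel"]).max())
crop(im,240,140,160,120,5,"pics/w17a.png")
E
```

```text
row [-0.0004, 0.001, 0.0001, -0.0058, 0.1665, -0.004] dist 0.033 rows 0.8 turnrows 0.0 t 20.85 yaw 93.4 pos [0.6682 0.1748 0.0482] w 0.0290
[-0.42931506 -0.32788208 -1.61932018] 0.014902342242443672
```

View pics/w17a.png

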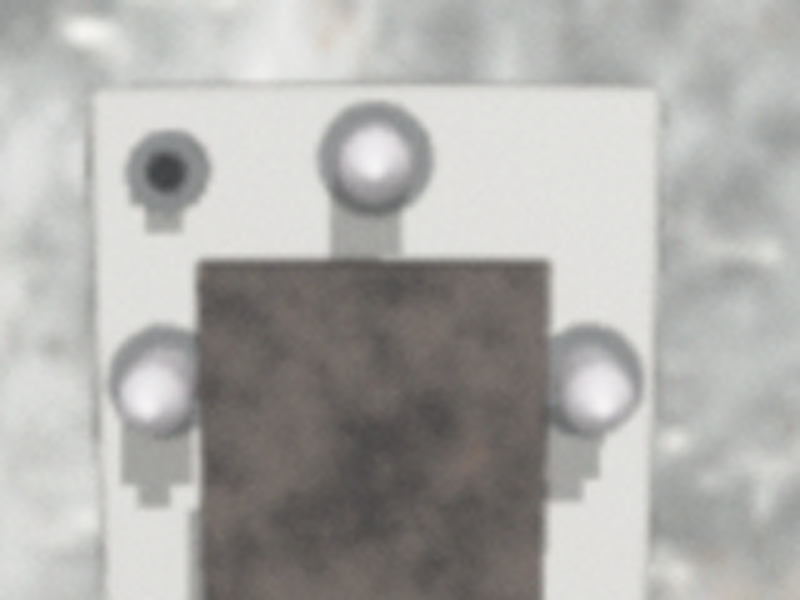

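servo_tool(motion=[[[0,0.001,0,-0.003,0.03,-0.004,1],[0,0.001,0,-0.003,0.08,-0.004,1],[0,0.001,0,-0.003,0.13,-0.004,1],[0,0.001,0,-0.003,0.165,-0.004,1],[0,0.001,0,-0.003,0.168,-0.004,1]]])

```text
t: 21.32
eef_pos: [0.6692, 0.1739, 0.0141]
tool_rot: [-1.182, -1.249, 1.251]
force: [-1.0, -1.9, 1.8]
grip_width: 0.0293
```

servo_tool(motion=[[[0,0,0,0,0.004,0,1],[0,0,0,0,0.004,0,1],[0,0,0,0,0.004,0,1]]])

```text
t: 21.57
eef_pos: [0.6692, 0.174, 0.014]
tool_rot: [-1.182, -1.249, 1.251]
force: [-1.8, -1.9, 7.4]
grip_width: 0.0294
```

```bash
python3 - <<'E'
from h import *
go((.669,.1737,.0149),93.2)
im,s=snap("w18",1.25,400); print(s["force"],abs(s["qvel"]).max())
crop(im,240,140,160,120,5,"pics/w18a.png")
E
```

```text
row [-0.0003, -0.0001, -0.0002, -0.0013, -0.0043, 0.0012] dist 0.001 rows 0.0 turnrows 0.0 t 21.57 yaw 93.2 pos [0.6692 0.174  0.014 ] w 0.0294
[-1.81226519 -1.85629411  7.36901959] 0.0018635579822012692
```

View pics/w18a.png

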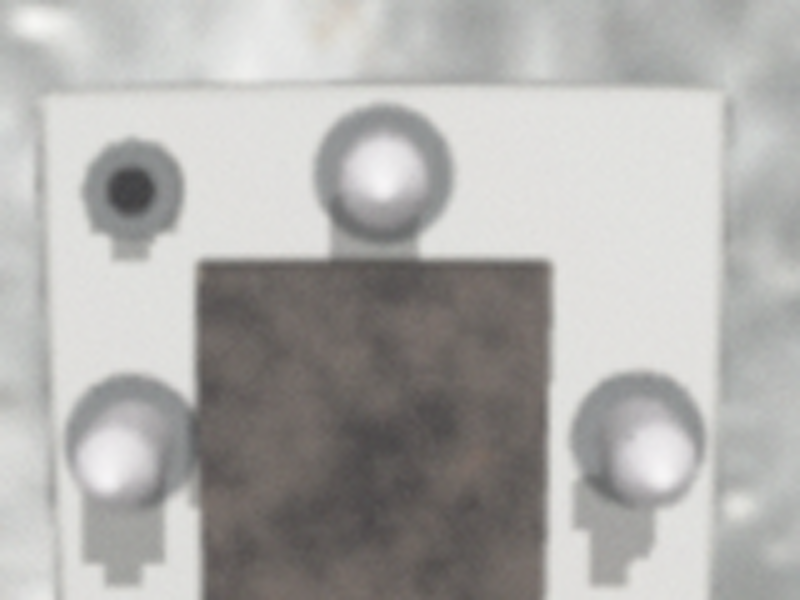

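Bar is inside the pins, contact force 7 N on the buttons. Release and rise.

servo_tool(motion=[[[0,0,0,0.003,0,0,0.1],[0,0,0,0.003,0,0,0.1],[0,0,0,0.003,0,0,0.1],[0,0,0,0.003,0,0,0.1]]])

```text
t: 21.95
eef_pos: [0.6691, 0.1746, 0.0136]
tool_rot: [-1.182, -1.249, 1.251]
force: [0.1, -0.8, 0.1]
grip_width: 0.041
```

servo_tool(motion=[[[0,0,0,0,-0.1,0,0.1],[0,0,0,0,-0.3,0,0.1],[0,0,0,0,-0.5,0,0],[0,0,0,0,-0.7,0,0],[0,0,0,0,-0.9,0,0]]])

```text
t: 22.37
eef_pos: [0.6688, 0.1751, 0.1968]
tool_rot: [-1.181, -1.25, 1.251]
force: [1.9, 0.5, 0.6]
grip_width: 0.046
```

```bash
python3 - <<'E'
from h import *
go((.515,.19,.2),95.3)
im,s=snap("w19",1.25,400); print(s["force"],s["joint_positions"].round(2))
E
python3 chk.py w19 2>/dev/null
```

```text
row [-0.0003, -0.0115, 0.0001, 0.1178, -0.0149, 0.7637] dist 0.155 rows 3.7 turnrows 0.3 t 22.37 yaw 93.2 pos [0.6688 0.1751 0.1968] w 0.0460
[1.87091813 0.51383249 0.63527148] [ 0.43  0.98 -1.33  1.45  0.95  1.45  0.72]
plate 4 [0.6124 0.2839] 
bar 0 [nan nan] []
lug 4 [0.6809 0.0612] 
tube 0 [nan nan] []
```

View pics/w19.png

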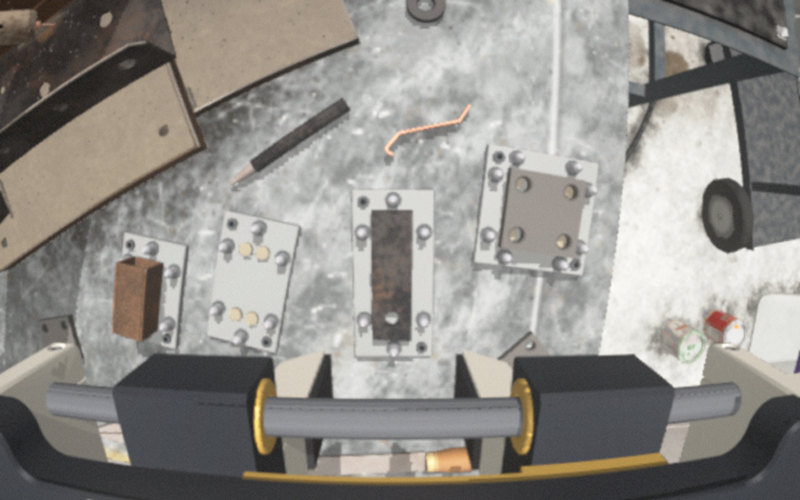

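servo_tool(motion=[[[0,-0.012,0,0.1,0.05,0.9,0],[0,-0.012,0,0.1,0.05,0.9,0],[0,-0.012,0,0.1,0.05,0.9,0],[0,-0.012,0,0.1,0.05,0.9,0],[0,-0.012,0,0.1,0.05,0.9,0]]])

```text
t: 22.83
eef_pos: [0.484, 0.1886, 0.1953]
tool_rot: [-1.163, -1.29, 1.278]
force: [0.1, 0.6, 0.6]
grip_width: 0.0459
```

servo_tool(motion=[[[0,0,0,0,0,0,0],[0,0,0,0,0,0,0]]])

```text
t: 23.0
eef_pos: [0.4835, 0.1888, 0.1964]
tool_rot: [-1.165, -1.292, 1.28]
force: [0.4, 0.4, -1.2]
grip_width: 0.0459
```

```bash
python3 - <<'E'
from h import *
go((.4335,.1853,.08),95.5)
im,s=snap("w20",1.25,400); print(s["joint_positions"].round(2),abs(s["qvel"]).max());crop(im,260,50,130,130,6,"pics/w20a.png")
E
```

```text
row [0.0028, 0.0023, 0.0001, 0.0085, 0.5797, 0.2555] dist 0.127 rows 3.0 turnrows 0.1 t 23.00 yaw 95.9 pos [0.4835 0.1888 0.1964] w 0.0459
[ 0.61  0.79 -1.48  1.9   0.84  1.28  0.53] 0.06377830656168965
```

View pics/w20a.png

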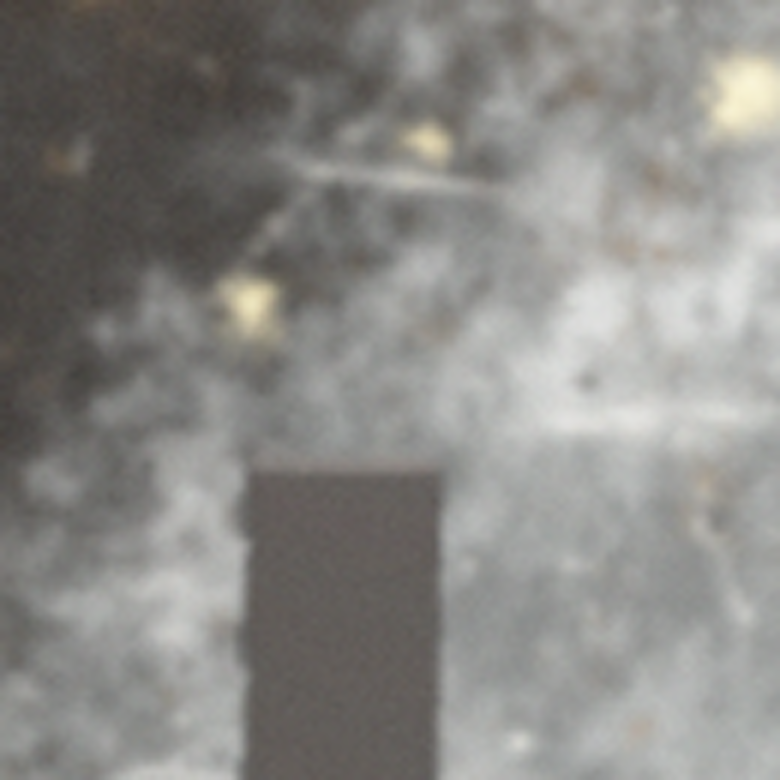

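```bash
python3 - <<'E'
from btn import *
d=np.load("w20.npz");po=(d["p"],d["r"])
q=np.array([onz("wrist",(260+u/6,50+v/6),.006,po)[:2] for u,v in [(247,470),(440,470),(438,770),(243,770)]])
m=(q[0]+q[1])/2; print(q,m); e=(q[2]+q[3])/2-m; e/=np.linalg.norm(e); print(np.degrees(np.arctan2(e[1],e[0])),m+.037*e)
E
```

```text
[[0.4003 0.1671]
 [0.3972 0.1967]
 [0.4441 0.2015]
 [0.4472 0.1712]] [0.3987 0.1819]
5.396977860836626 [0.4356 0.1854]
```

servo_tool(motion=[[[0.002,0.002,0,0.008,0.58,0.256,0],[0.002,0.002,0,0.008,0.58,0.256,0],[0.002,0.002,0,0.008,0.58,0.256,0],[0.002,0.002,0,0.008,0.58,0.256,0],[0.002,0.002,0,0.008,0.58,0.256,0]]])

```text
t: 23.47
eef_pos: [0.435, 0.1849, 0.0788]
tool_rot: [-1.162, -1.279, 1.278]
force: [0.5, 1.1, -0.4]
grip_width: 0.046
```

```bash
python3 - <<'E'
from h import *
go((.4335,.1853,.003),95.5)
E
```

```text
row [0.0, -0.0004, 0.0002, 0.0023, 0.3788, 0.0071] dist 0.076 rows 1.8 turnrows 0.0 t 23.47 yaw 95.4 pos [0.435  0.1849 0.0788] w 0.0460
```

servo_tool(motion=[[[0,0,0,0.002,0.15,0,0],[0,0,0,0.002,0.28,0,0],[0,0,0,0.002,0.34,0,0],[0,0,0,0.002,0.36,0,0],[0,0,0,0.002,0.36,0,0]]])

```text
t: 23.88
eef_pos: [0.4363, 0.1861, 0.0073]
tool_rot: [-1.163, -1.279, 1.277]
force: [-0.2, -0.4, 0.3]
grip_width: 0.0459
```

```bash
python3 - <<'E'
from h import *
go((.435,.1854,.0025),95.5)
E
```

```text
row [0.0002, -0.0007, 0.0005, -0.0027, 0.0241, 0.0068] dist 0.005 rows 0.1 turnrows 0.0 t 23.88 yaw 95.4 pos [0.4363 0.1861 0.0073] w 0.0459
```

servo_tool(motion=[[[0,0,0,-0.003,0.024,0.007,0],[0,0,0,-0.003,0.024,0.007,0],[0,0,0,-0.003,0.024,0.007,1],[0,0,0,-0.003,0.024,0.007,1],[0,0,0,-0.003,0.024,0.007,1]]])

```text
t: 24.3
eef_pos: [0.4354, 0.1854, 0.0031]
tool_rot: [-1.163, -1.28, 1.276]
force: [0.5, -0.3, -0.4]
grip_width: 0.0303
```

servo_tool(motion=[[[0,0,0,0,0,0,1],[0,0,0,0,0,0,1],[0,0,0,0,0,0,1]]])

```text
t: 24.55
eef_pos: [0.4353, 0.1853, 0.0031]
tool_rot: [-1.163, -1.28, 1.276]
force: [0.1, -0.6, -0.7]
grip_width: 0.0292
```

servo_tool(motion=[[[0,0,0,0,-0.1,0,1],[0,0,0,0,-0.25,0,1],[0,0,0,0,-0.4,0,1],[0,0,0,0,-0.6,0,1],[0,0,0,0,-0.8,0,1]]])

```text
t: 24.97
eef_pos: [0.434, 0.1848, 0.1641]
tool_rot: [-1.162, -1.279, 1.278]
force: [1.0, -1.2, -0.7]
grip_width: 0.0291
```

```bash
python3 - <<'E'
from h import *
go((.6809,.0612,.14),79.6)
im,s=snap("w21",1.25,400); print(s["force"],s["joint_positions"].round(2))
E
```

```text
row [-0.0002, 0.088, 0.0003, -0.7322, 0.1194, -1.1704] dist 0.277 rows 6.6 turnrows 2.2 t 24.97 yaw 95.4 pos [0.434  0.1848 0.1641] w 0.0291
[ 0.99244956 -1.15302399 -0.71448188] [ 0.63  0.76 -1.48  2.03  0.83  1.18  0.46]
```

View pics/w21.png

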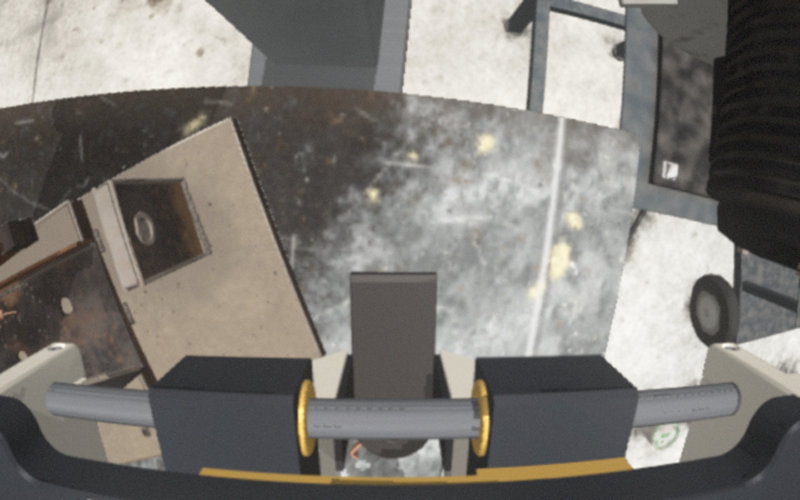

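servo_tool(motion=[[[0,0.05,0,-0.45,0.05,-0.72,1],[0,0.05,0,-0.45,0.05,-0.72,1],[0,0.05,0,-0.45,0.05,-0.72,1],[0,0.05,0,-0.45,0.05,-0.72,1],[0,0.05,0,-0.45,0.05,-0.72,1]]])

```text
t: 25.43
eef_pos: [0.5961, 0.106, 0.161]
tool_rot: [-1.248, -1.165, 1.148]
force: [0.5, -1.8, -0.6]
grip_width: 0.0291
```

```bash
python3 - <<'E'
from h import *
go((.6809,.0612,.1),79.6)
E
```

```text
row [0.0033, 0.0347, 0.0016, -0.1939, 0.3089, -0.436] dist 0.114 rows 2.7 turnrows 0.9 t 25.43 yaw 85.9 pos [0.5961 0.106  0.161 ] w 0.0291
```

servo_tool(motion=[[[0.003,0.035,0.001,-0.194,0.3,-0.436,1],[0.003,0.035,0.001,-0.194,0.3,-0.436,1],[0.003,0.035,0.001,-0.194,0.3,-0.436,1],[0.003,0.035,0.001,-0.194,0.3,-0.436,1],[0.003,0.035,0.001,-0.194,0.3,-0.436,1]]])

```text
t: 25.85
eef_pos: [0.6809, 0.0592, 0.099]
tool_rot: [-1.289, -1.07, 1.071]
force: [-1.2, 0.6, -0.8]
grip_width: 0.0296
```

servo_tool(motion=[[[0,0,0,0,0.1,0,1],[0,0,0,0,0.1,0,1],[0,0,0,0,0.1,0,1]]])

```text
t: 26.1
eef_pos: [0.679, 0.0597, 0.0779]
tool_rot: [-1.287, -1.069, 1.074]
force: [0.0, 0.6, -0.1]
grip_width: 0.029
```

```bash
python3 - <<'E'
from h import *
go((.6809,.0612,.045),79.6)
im,s=snap("w22",1.25,400); print(s["force"],s["joint_positions"].round(2),abs(s["qvel"]).max());crop(im,230,130,180,130,4.4,"pics/w22a.png")
E
python3 chk.py w22 2>/dev/null
```

```text
row [-0.0017, -0.0009, 0.0001, 0.009, 0.1643, -0.0086] dist 0.033 rows 0.8 turnrows 0.0 t 26.10 yaw 79.4 pos [0.679  0.0597 0.0779] w 0.0290
[ 0.0376103   0.63237858 -0.0926947 ] [ 0.56  1.03 -1.17  1.55  0.98  1.24  0.62] 0.026972615149651824
plate 0 [nan nan] []
bar 0 [nan nan] []
lug 2 [0.6526 0.0663] [[0.6513223489887272, 0.059513537866919965], [0.6538581735768507, 0.07299551173571726]]
tube 1 [0.7081 0.0102] [[0.7081296661354235, 0.010162633482032647]]
```

View pics/w22a.png

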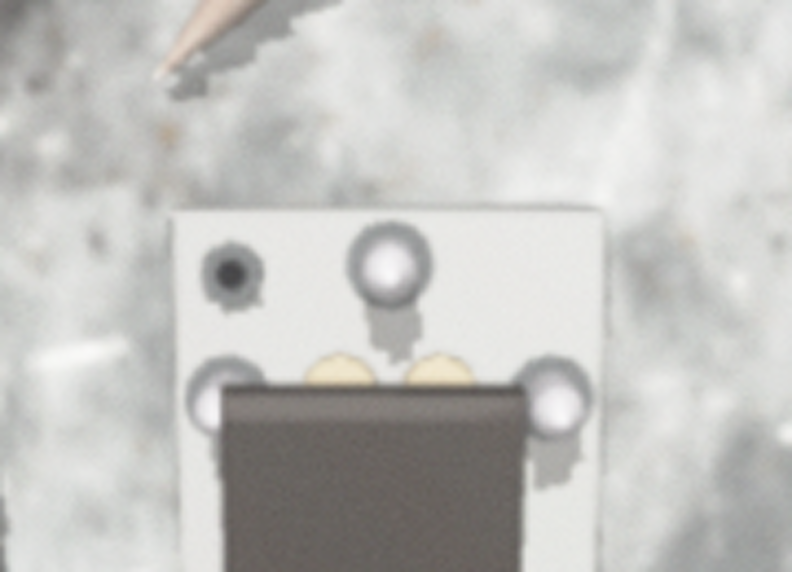

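servo_tool(motion=[[[-0.002,-0.001,0,0.009,0.1,-0.009,1],[-0.002,-0.001,0,0.009,0.165,-0.009,1],[-0.002,-0.001,0,0.009,0.165,-0.009,1],[-0.002,-0.001,0,0.009,0.165,-0.009,1],[-0.002,-0.001,0,0.009,0.165,-0.009,1]]])

```text
t: 26.57
eef_pos: [0.6821, 0.0618, 0.0469]
tool_rot: [-1.291, -1.078, 1.072]
force: [-0.1, -0.8, -1.4]
grip_width: 0.029
```

```bash
python3 - <<'E'
from h import *
go((.6809,.0613,.0151),79.6)
im,s=snap("w23",1.25,400); print(s["force"],abs(s["qvel"]).max());crop(im,230,130,180,130,4.4,"pics/w23a.png")
E
```

```text
row [0.0011, 0.0001, 0.0005, -0.0035, 0.1587, 0.0059] dist 0.032 rows 0.8 turnrows 0.0 t 26.57 yaw 79.6 pos [0.6821 0.0618 0.0469] w 0.0290
[-0.05893907 -0.79940348 -1.43341652] 0.007978028008055275
```

View pics/w23a.png

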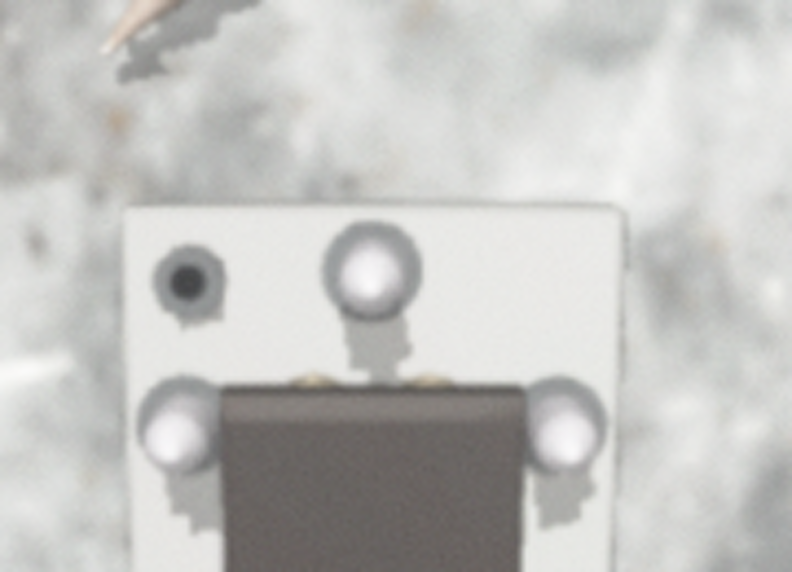

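Centred (pin mid col 371, lug mid 372). Lowering.

servo_tool(motion=[[[0.001,0,0,-0.002,0.03,0.005,1],[0.001,0,0,-0.002,0.08,0.005,1],[0.001,0,0,-0.002,0.13,0.005,1],[0.001,0,0,-0.002,0.158,0.005,1],[0.001,0,0,-0.002,0.16,0.005,1]]])

```text
t: 27.03
eef_pos: [0.681, 0.0613, 0.0144]
tool_rot: [-1.289, -1.075, 1.074]
force: [-2.1, -2.4, 5.5]
grip_width: 0.0291
```

servo_tool(motion=[[[0,0,0,0,0.004,0,1],[0,0,0,0,0.004,0,1],[0,0,0,0,0.004,0,1]]])

```text
t: 27.28
eef_pos: [0.681, 0.0613, 0.0144]
tool_rot: [-1.289, -1.074, 1.074]
force: [-2.6, -2.0, 8.1]
grip_width: 0.0291
```

```bash
python3 - <<'E'
from h import *
go((.6809,.0613,.0151),79.6)
im,s=snap("w24",1.25,400); print(s["force"],abs(s["qvel"]).max());crop(im,230,130,180,130,4.4,"pics/w24a.png")
E
```

```text
row [-0.0001, -0.0, 0.0, 0.0001, -0.0037, 0.0007] dist 0.001 rows 0.0 turnrows 0.0 t 27.28 yaw 79.6 pos [0.681  0.0613 0.0144] w 0.0291
[-2.58955566 -1.96024767  8.05464081] 0.002218360347986498
```

View pics/w24a.png

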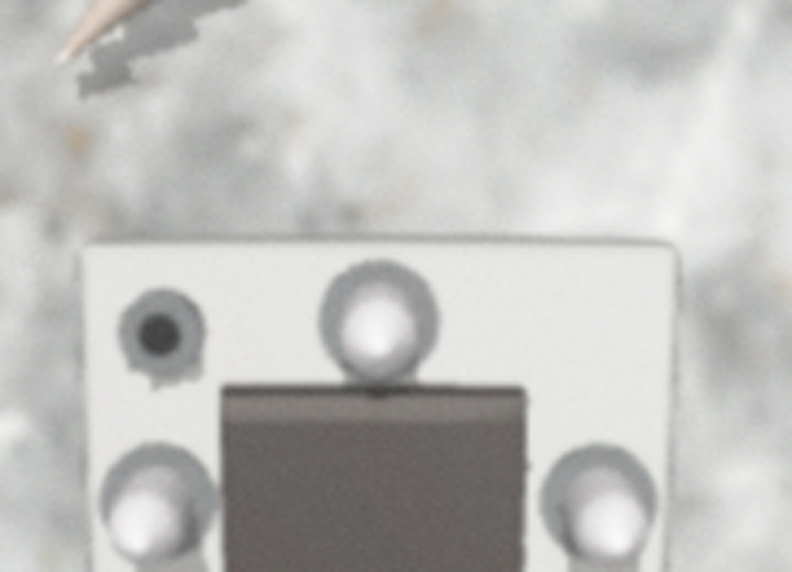

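servo_tool(motion=[[[0,0,0,0,0,0,0.1],[0,0,0,0,0,0,0.1],[0,0,0,0,0,0,0.1],[0,0,0,0,0,0,0.1]]])

```text
t: 27.67
eef_pos: [0.6808, 0.0612, 0.0137]
tool_rot: [-1.289, -1.074, 1.075]
force: [-0.9, -0.1, 0.6]
grip_width: 0.041
```

servo_tool(motion=[[[0,0,0,0,-0.1,0,0.1],[0,0,0,0,-0.3,0,0.1],[0,0,0,0,-0.5,0,0.1],[0,0,0,0,-0.7,0,0.1],[0,0,0,0,-0.9,0,0.1]]])

```text
t: 28.08
eef_pos: [0.6805, 0.0617, 0.1969]
tool_rot: [-1.288, -1.075, 1.075]
force: [0.4, -0.2, 0.3]
grip_width: 0.0415
```

servo_tool(motion=[[[0,0,0,0,-0.2,-0.3,0.1],[0,0,0,0,-0.2,-0.3,0.1],[0,0,0,0,-0.2,-0.3,0.1],[0,0,0,0,-0.2,-0.3,0.1],[0,0,0,0,-0.2,-0.3,0.1]]])

```text
t: 28.5
eef_pos: [0.7387, 0.0516, 0.2371]
tool_rot: [-1.287, -1.076, 1.076]
force: [-0.3, -1.5, -0.6]
grip_width: 0.0415
```

```bash
python3 - <<'E'
from h import *
im,s=snap("w25",1.25,420); print(s["t"],s["eef_pos"],s["force"],s["joint_positions"].round(2),abs(s["qvel"]).max());crop(im,60,80,400,220,2,"pics/w25a.png")
im=read_camera("scene");crop(im,170,170,240,180,3.3,"pics/sc9.png")
im=read_camera("side");crop(im,180,120,240,220,2.7,"pics/si9.png")
E
```

```text
28.5 [0.73869315 0.05162478 0.23706653] [-0.34291605 -1.46092667 -0.57788653] [ 0.51  0.95 -1.24  1.25  0.88  1.5   0.78] 0.030824071492382935
```

View pics/w25.png

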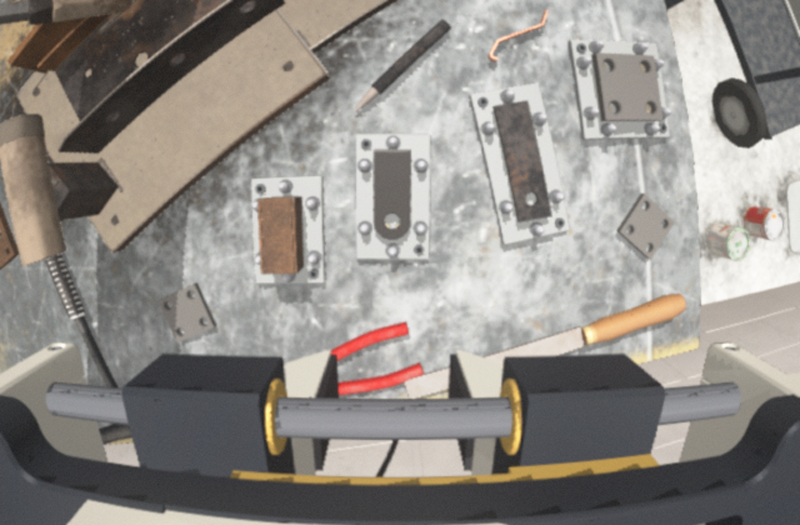

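View pics/sc9.png

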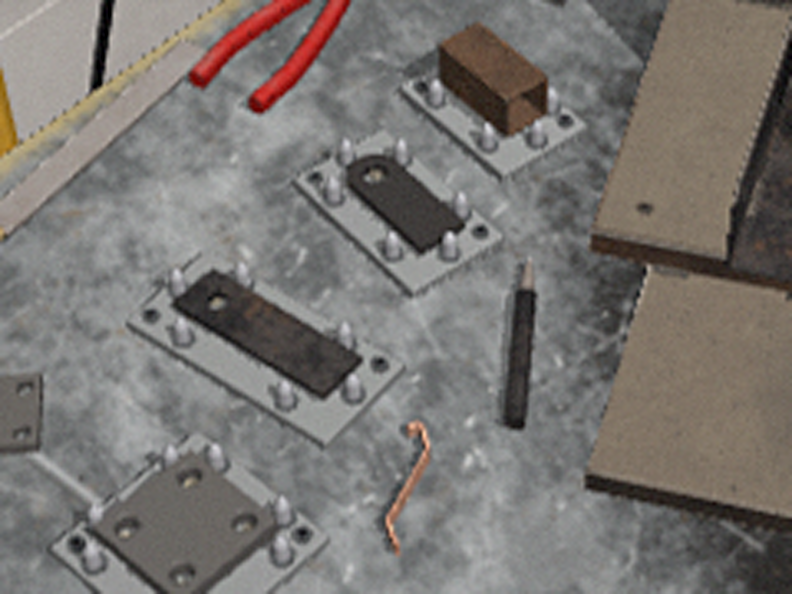

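View pics/si9.png

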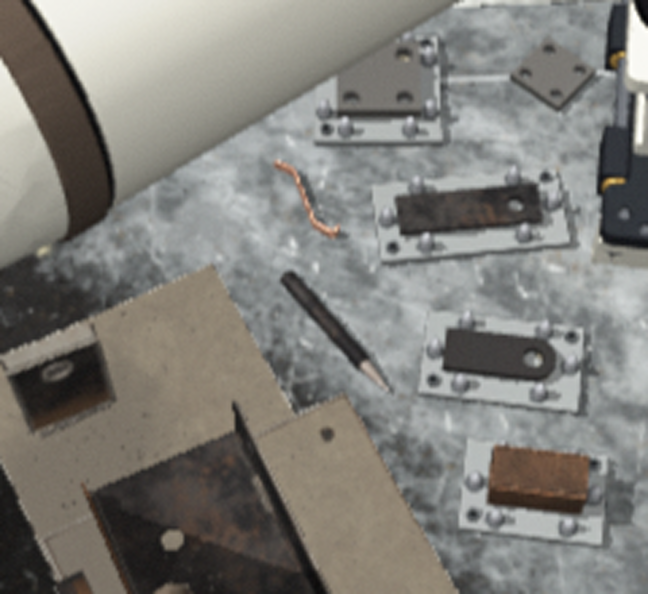

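```bash
python3 -c "
from rig import *
print(sign_off(), read_state()['t'])"
```

```text
the job is handed in; nothing more can be done
the job is handed in; nothing more can be done
```

All four blanks are loaded in their nests, in the order asked: square tube, 60 mm plate, flat bar, lug. I handed the job in at about 28.7 s of the 114 s allowed.

**Last checks:** The final pictures from all three cameras show every blank lying flat between its pins. The plate, bar and lug each met the rest buttons with about 7–8 N of contact at placing; the tube showed less than 1 N. The copper strip and centre punch show at the same pixel positions as at the start, and the gripper was clear of everything at about 0.24 m.

**Failures and disagreements:**
- **First tube grasp:** I started lifting before the fingers had fully closed, so they held only the top edge. I set the tube back down and gripped it again lower.
- **Camera disagreement:** The scene camera put the nests about 2–4 mm further along y than the wrist camera. I used the wrist readings and checked each blank against its pins before lowering.
- **Lug nest position:** Some wrist readings put it about 3 mm lower in y than others. A close look just before placing agreed with the y = 0.061 m that I used.
- **Tube height:** Triangulation gave the top of the tube at about 52 mm, against the expected 46 mm. The rough corner picks explain the difference, and I worked to 46 mm.

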